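# Hang a slatwall cup holder and stand a micrometer head in it

### The arm

A 6-joint arm with a two-finger parallel gripper is mounted at the origin on the work surface. World frame = base frame: x ahead of the robot, y to its left, z up, the work surface at z = 0. Lengths are in m, angles in rad, forces in N, time in s.
With the tool pointing down it reaches from about 0.325 to 1 m from the base axis. Payload 5.1 kg.
Tool frame: the origin (TCP) lies between the finger pads; the fingertips stand bot.tips_ahead ahead of it and the grasp point (between the pads) lies 3 mm ahead of it (bot.tips_ahead is the distance from the TCP to the fingertips, in m); z points along the fingers, y is the direction in which the jaws open and shut (so a half turn about z gives the same grasp; the last joint's range is limited). The gripper opens to 85 mm and grips with 20 to 120 N. Pads are 22 mm wide; open, the fingers measure 114 mm over their backs; the gripper's body (76 mm by 85 mm) begins 54 mm behind the grasp point. The pads swing forward as they close: fully open they stand 13 mm farther back than shut.
Start: joints at [1.113, 0.124, 1.65, -0, 1.367, -0.083], TCP at [0.238, 0.605, 0.223] pointing down, gripper open.
Joint ranges: [-2.61, 2.61], [-1.02, 2.33], [0.03, 2.71], [-1.35, 4.49], [0.32, 2.68], [-2.91, 2.91]. Speed limits (rad/s): [2.57, 2.57, 3.14, 3.14, 3.14, 3.14].

### API

Orientations are given as a unit quaternion [w, x, y, z].
In Python, from rig import bot, viewer, sign_off gives the robot as it stands.
- The arm moves only by the tool move_arm, never from a script. Its argument "targets" is a list that holds one entry, the list of rows, each a list of 7 numbers: the shift along the world's x, y, z in units of 25 mm (1.0 is 25 mm), then the turn, a rotation vector about the world's x, y, z in units of 8 degrees (1.0 is 8 degrees), then the finger opening in mm, from 0 to 85.4. A call has exactly 10 rows; each row is the pose to reach, as a shift and turn from the pose commanded when the call began; what a row does not reach only later rows make up. A row lasts 1/8 s, in which the tool goes at most 62.5 mm and 10.7 degrees, less where a joint would pass 70% of its speed; a pose out of reach is approached as far as the arm can. A call with a gripper value outside its range is refused whole. The fingers move at their own pace and stop on an object; "squeeze" is the grip in N (left out, the last holds). Time passes only in rows, so rows that repeat a pose let the fingers close, or fill a call up. It gives the time, the measured TCP pose, the force and the opening at its end, in the units of the state.
- bot.observe(): the state, without advancing time (a new reading comes with each control period).
- viewer.snapshot(name): name is "side" or "top" or "wrist"; returns (picture, depth): 400x640x3 uint8, red, green, blue; 400x640 float32, m along the optical axis (not along the pixel's ray), 0 where there is no reading.
- viewer.calibration(name): a dict with "K" (3x3 intrinsics, pixels), "rvec" (rotation vector, rad) and "tvec" (3), from world to camera coordinates, as OpenCV has them; the wrist camera has in their place "T_tool_cam" (4x4, takes a point from camera to tool coordinates, whose origin is the TCP and whose axes are the flange's). Camera axes: x right, y down, z forward; pixel columns grow to the right and rows downward; lengths in m; the calibration is good to about 2 mm. A picture is of the moment at which its call begins: read the wrist's pose just before it. calibration takes no time and is no camera call.
- sign_off(): hands the job in, once; it reports no verdict.
Trained networks look in the newest picture that a camera, given by its name, has taken for a name from the list of things; names that differ only in an ending like _2 or _b are one class to them, and where a whole thing is asked for, a point or a joint stands for the part that bears it (a point fixed in the world has none). Each returns a list of dicts, best first, with "confidence" (0 to 1); they miss things now and then, are a little off and sometimes report something else, mostly with a low value. They report only what shows in the picture. A call takes as long as a camera call.
- viewer.find_in(label, camera): "point" ([row, column] in pixels, amid what is visible of it).
- viewer.masks_of(label, camera): "mask" (400x640 bool, what is visible of it) and "point" ([row, column] in pixels, amid what is visible of it).
The state is a dict: "time_s": time; "q": joint angles; "joint_vel": joint speeds; "effort": joint torques, N m; "eef_pos": TCP position; "tcp_rot": TCP orientation; "ft_force": force on the tool from outside, world axes, zero at the start; "wrist_torque": the same for the moment, N m; "width": finger opening in m.
Only numpy, scipy, OpenCV 4.12 (cv2) and the standard library are available. Lean on these libraries where they do the work, as an engineer would, in place of code of your own. Each camera call takes 0.05 s, during which the arm holds its last target.

### The job

Hang the steel cup holder on the slatwall board, at about the middle of the board's lower groove: tilt its hook into the groove, rotate it down until it is fully seated and level, and let go. Then stand the spare micrometer head, spindle up as it is now, in the holder's cup, lowering it in rather than dropping it, and leave both at rest. Leave the spanner, slide box, jar and power supply where they are.

Things in the scene. Friction and masses are not known exactly. Their poses are not given: they have to be found in the camera images.
- board: fixed upright aluminium slatwall board, 280 mm wide (y), 325 high, 46 deep, on a flat steel foot (300 wide, 12 high, reaching 110 back, none in front). Origin: on the bench under the centre of the front face. x points into the board (front face = plane x=0, looking to -x), y along the two level grooves, z up. Below the lower groove the face is a plain flat wall
- groove_low (a point): LOWER groove: middle of its opening's lower edge, on the front face, 175 mm above the bench; axes as the board's. The opening is 24 mm high, the ends open. Behind it a cavity: flat floor from this edge to 34 mm deep, ceiling 44 mm above the floor, so a lip 4 mm thick and 20 high hangs in front of the cavity's upper part
- groove_up (a point): the same point of the UPPER groove, of the same shape, 250 mm above the bench (not to be used)
- holder: loose bare steel cup holder, 0.2 to 0.4 kg, 183 mm long, standing upright on the bench. Origin: bottom centre of the rear face of its back plate (5 mm thick, x -5 to 0; 46 wide; 75 high). x points out of the plate's rear (hook side), arm and cup lie to -x, z up. Seated, its axes are parallel to the board's, the plate against the board's face; 5 mm of play in x lets it sag up to 3 degrees
- hook_heel (a point): hook: where the tongue's underside meets the plate's rear face, (0, 0, 71) mm in the holder's frame. Hook 40 mm wide: tongue 4 thick (z 71 to 75) to x = 13, at its end a lip (x 9 to 13) up to z = 101. Seated, this point is at groove_low's height and 0 to 5 mm in front of it, tongue on the groove floor, lip behind the groove's lip
- cup_floor (a point): centre of the cup's inner floor, (-145, 0, 5) mm in the holder's frame, axes as the holder's. Open round cup: outside diameter 50, inside 44, underside at z = 0, rim at z = 50 mm of the holder's frame (45 above this point)
- mic_head: loose spare micrometer head, a round upright steel part 112 mm high, about 0.14 kg, standing on the bench. Origin: centre of its underside, z up along its axis. Thimble: diameter 28, z 0 to 45 mm; barrel: diameter 18, z 45 to 100 (the place to grip it); spindle stub: diameter 8, z 100 to 112
- spanner: bystander: steel spanner 170 mm long lying flat on the bench, to be left alone
- slide_box: bystander: white plastic box 90 x 75 x 35 mm high, origin under its centre, to be left alone
- jar: bystander: amber jar, diameter 52, 75 mm high, origin under its centre, to be left alone
- supply: bystander: black power supply block 110 x 75 x 47 mm high, origin under its centre, to be left alone
- grip_bar (a point): the place to grip the holder: point on the centre line of its level arm, (-65, 0, 39) mm in the holder's frame, axes as the holder's. The arm is a bar 20 mm wide (y) and 18 high, free from the plate (x = -5) to the cup (x = -120 mm); the gripper may lean along it
- hook_tip (a point): top of the hook's lip, (11, 0, 101) mm in the holder's frame. The hook is 30 mm tall, too tall to enter the 24 mm opening level: raise the cup end 30 to 45 degrees (about y), feed this tip in first, moving inward and up at about 45 degrees, until it is above the opening behind the groove's lip; then rotate level and lower

How it is judged:
By the outcome, as a careful person would: the job done as asked, in the order asked, and still so for the second after the job is handed in, with the robot touching nothing.
It also fails if it takes over 72 s, if anything falls off the work surface, if the arm or the gripper's body presses on something with over 40 N, if the wrist force passes 120 N, or if a joint passes its speed limit or range.

## Working session

There is one attempt and no reset: what is moved stays moved. The work goes in short steps, Python scripts to look and compute and a tool call to move; the robot and the scene stay as the last step left them, time stands still between calls to the robot, and variables do not carry over. Pictures are saved under pics/ and viewed, and the job is handed in when it is done.

Besides the shell and the picture viewer there is one more tool, called after "Emit:" as name(argument=value, ...) on one line, values as JSON. move_arm: Moves the arm, as the interface text tells. Its arguments: {"type":"object","properties":{"targets":{"type":"array"},"squeeze":{"type":"number"}},"required":["targets"]}

```bash
ls; mkdir -p pics; cat > h.py <<'E'
from rig import bot, viewer, sign_off
import numpy as np, cv2
from scipy.spatial.transform import Rotation as R
def snap(cam,name=None):
    s=bot.observe()
    im,d=viewer.snapshot(cam)
    if name: cv2.imwrite('pics/'+name+'.png',cv2.cvtColor(im,cv2.COLOR_RGB2BGR))
    return im,d,s
def quat(s):
    q=s['tcp_rot']; return R.from_quat([q[1],q[2],q[3],q[0]])
def cam2world(cam,s=None):
    c=viewer.calibration(cam)
    T=np.eye(4)
    if 'rvec' in c:
        Rm=cv2.Rodrigues(np.array(c['rvec'],float))[0]
        T[:3,:3]=Rm.T; T[:3,3]=-Rm.T@np.array(c['tvec'],float).ravel()
        return T,np.array(c['K'])
    T[:3,:3]=quat(s).as_matrix(); T[:3,3]=s['eef_pos']
    return T@np.array(c['T_tool_cam']),np.array(c['K'])
def cloud(d,cam,s=None):
    T,K=cam2world(cam,s)
    v,u=np.mgrid[0:d.shape[0],0:d.shape[1]]
    P=np.stack([(u-K[0,2])/K[0,0]*d,(v-K[1,2])/K[1,1]*d,d],-1)
    W=P@T[:3,:3].T+T[:3,3]
    W[d<=0]=np.nan
    return W
def proj(P,cam,s=None):
    T,K=cam2world(cam,s); Ti=np.linalg.inv(T)
    p=np.atleast_2d(P)@Ti[:3,:3].T+Ti[:3,3]
    q=p@K.T
    return q[:,:2]/q[:,2:]
E
python3 - <<'E'
from h import *
s=bot.observe(); print(s, bot.tips_ahead)
for c in ['side','top','wrist']:
    im,d,s=snap(c,c+'0'); np.save(c+'0.npy',cloud(d,c,s)); 
    T,K=cam2world(c,s); print(c,T.round(3).tolist(),K.tolist())
E
```

```text
pics
{'time_s': 0.0, 'q': array([ 1.11342394e+00,  1.24535952e-01,  1.65169899e+00,  1.77263402e-07,
        1.36748789e+00, -8.26159800e-02]), 'joint_vel': array([ 3.53594782e-05,  5.53703818e-04,  7.88816370e-04,  1.24949716e-03,
       -7.33118820e-04,  2.31782728e-04]), 'effort': array([ 1.58604260e-03, -4.23590434e+01, -3.65470076e+01,  8.28832640e-05,
        6.56995355e-03, -2.77908384e-05]), 'eef_pos': array([0.23768436, 0.60430031, 0.2214183 ]), 'tcp_rot': array([-2.84170512e-04,  1.86283546e-01,  9.82495448e-01, -1.02648072e-03]), 'ft_force': array([ 0.81505799,  0.02241584, -0.12476296]), 'wrist_torque': array([-0.02348144,  0.00577959,  0.00913609]), 'width': 0.08553906748476402} 0.022
side [[0.991, -0.074, 0.107, 0.407], [-0.13, -0.573, 0.809, -1.343], [0.002, -0.816, -0.578, 1.087], [0.0, 0.0, 0.0, 1.0]] [[516.9868913804455, 0.0, 315.31180841142475], [0.0, 516.9868913804455, 200.39711804019058], [0.0, 0.0, 1.0]]
top [[0.019, -0.999, 0.042, 0.508], [-0.999, -0.02, -0.026, -0.067], [0.027, -0.041, -0.999, 1.309], [0.0, 0.0, 0.0, 1.0]] [[413.1385924077238, 0.0, 318.86808672471324], [0.0, 413.1385924077238, 204.20551918070893], [0.0, 0.0, 1.0]]
wrist [[0.365, 0.895, 0.254, 0.173], [0.931, -0.351, -0.103, 0.629], [-0.003, 0.274, -0.962, 0.372], [0.0, 0.0, 0.0, 1.0]] [[279.29397490816154, 0.0, 319.1824691054821], [0.0, 279.29397490816154, 197.5073049365893], [0.0, 0.0, 1.0]]
```

View pics/side0.png

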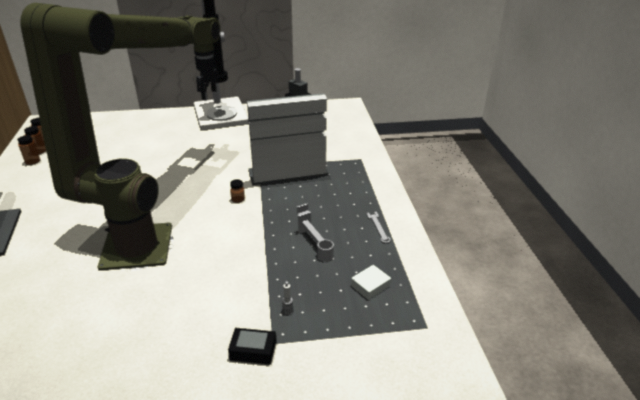

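View pics/top0.png

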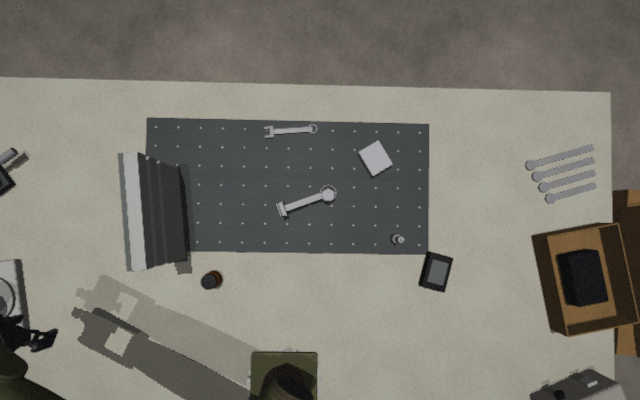

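```bash
python3 - <<'E'
from h import *
for cam in ['side','top']:
    im,d,s=snap(cam); W=cloud(d,cam); out=im.copy()
    for k,l in enumerate(['board','holder','mic_head','jar','slide_box','supply','spanner']):
        r=viewer.masks_of(l,cam)
        for a in r[:2]:
            m=a['mask']; w=W[m]; w=w[~np.isnan(w[:,0])]
            print(cam,l,round(a['confidence'],2),a['point'],m.sum(), np.percentile(w,[2,50,98],axis=0).round(3).tolist() if len(w) else None)
        if r: np.save(f'm_{cam}_{l}.npy',r[0]['mask'])
E
```

```text
side board 0.65 [139.2, 287.3] 6483 [[0.391, 0.307, 0.006], [0.526, 0.327, 0.174], [0.666, 0.371, 0.325]]
side holder 0.82 [230.9, 316.3] 794 [[0.528, -0.154, 0.001], [0.571, -0.062, 0.044], [0.62, 0.022, 0.097]]
side mic_head 0.63 [301.8, 288.0] 257 [[0.45, -0.358, 0.002], [0.462, -0.35, 0.045], [0.475, -0.338, 0.105]]
side jar 0.64 [192.2, 238.2] 288 [[0.306, 0.193, 0.003], [0.329, 0.204, 0.047], [0.351, 0.239, 0.078]]
side slide_box 0.55 [278.0, 371.8] 798 [[0.661, -0.327, 0.007], [0.709, -0.289, 0.033], [0.761, -0.239, 0.039]]
side supply 0.95 [344.5, 253.2] 1502 [[0.306, -0.516, 0.005], [0.362, -0.486, 0.044], [0.418, -0.431, 0.05]]
side spanner 0.63 [231.0, 379.5] 207 [[0.78, -0.091, -0.002], [0.8, -0.027, 0.006], [0.817, 0.063, 0.012]]
top board 0.62 [210.6, 150.5] 6640 [[0.391, 0.312, 0.012], [0.525, 0.333, 0.252], [0.66, 0.375, 0.328]]
top holder 0.95 [200.7, 306.4] 594 [[0.528, -0.146, -0.002], [0.571, -0.06, 0.047], [0.617, 0.021, 0.101]]
top mic_head 0.52 [279.1, 212.5] 313 [[0.304, 0.199, 0.006], [0.329, 0.218, 0.073], [0.35, 0.246, 0.079]]
top jar 0.83 [279.6, 210.5] 296 [[0.306, 0.199, 0.014], [0.329, 0.217, 0.073], [0.35, 0.244, 0.079]]
top slide_box 0.73 [239.2, 398.2] 103 [[0.447, -0.348, 0.006], [0.462, -0.334, 0.048], [0.474, -0.326, 0.114]]
top slide_box 0.29 [197.4, 311.6] 616 [[0.526, -0.145, -0.001], [0.573, -0.064, 0.047], [0.617, 0.024, 0.102]]
top supply 0.89 [273.2, 437.3] 919 [[0.309, -0.501, 0.011], [0.36, -0.459, 0.046], [0.412, -0.421, 0.051]]
top supply 0.23 [198.2, 313.4] 574 [[0.529, -0.146, 0.001], [0.574, -0.076, 0.047], [0.618, 0.02, 0.101]]
top spanner 0.66 [127.4, 285.3] 313 [[0.774, -0.072, -0.001], [0.795, 0.008, 0.007], [0.808, 0.07, 0.012]]
top spanner 0.66 [212.3, 148.0] 6701 [[0.391, 0.312, 0.009], [0.525, 0.333, 0.252], [0.661, 0.377, 0.328]]
```

```bash
python3 - <<'E'
from h import *
from scipy.optimize import least_squares
for cam in ['side','top']:
    W=np.nanmedian([cloud(snap(cam)[1],cam) for _ in range(3)],axis=0)
    np.save('W_'+cam+'.npy',W)
    m=np.load(f'm_{cam}_board.npy'); m=cv2.dilate(m.astype(np.uint8),np.ones((9,9)))>0
    w=W[m&~np.isnan(W[...,0])]
    w=w[(w[:,1]>0.28)]
    # front-face plane
    for lo,hi in [(0.03,0.165),(0.205,0.245),(0.28,0.318)]:
        f=w[(w[:,2]>lo)&(w[:,2]<hi)&(w[:,1]<0.36)]
        if len(f)<30: print(cam,lo,'few',len(f)); continue
        A=np.c_[f[:,0],f[:,2],np.ones(len(f))]; k=np.ones(len(f),bool)
        for _ in range(8):
            c=np.linalg.lstsq(A[k],f[k,1],rcond=None)[0]; r=f[:,1]-A@c; k=abs(r)<max(2.5*np.median(abs(r[k])),0.003)
        ff=f[k]; print(cam,lo,hi,len(f),k.sum(),'y=',c.round(4),'yaw',np.degrees(np.arctan(c[0])).round(2),'std',r[k].std().round(4),'x',np.percentile(ff[:,0],[0.3,99.7]).round(4))
    t=w[w[:,2]>0.318]
    rc=cv2.minAreaRect((t[:,:2]*1000).astype(np.float32)); print(cam,'top rect',rc,'z',np.median(t[:,2]))
    # bench
    b=W[(abs(W[...,0]-0.5)<0.3)&(abs(W[...,1]+0.1)<0.3)&(abs(W[...,2])<0.02)]
    print('bench z',np.median(b[:,2]))
E
```

```text
side 0.03 0.165 2334 1940 y= [0.11   0.0013 0.2657] yaw 6.28 std 0.002 x [0.3935 0.6707]
side 0.205 0.245 767 606 y= [ 1.118e-01 -2.000e-04  2.650e-01] yaw 6.38 std 0.0019 x [0.393  0.6691]
side 0.28 0.318 792 590 y= [ 0.1115 -0.0219  0.2715] yaw 6.36 std 0.0017 x [0.3933 0.668 ]
side top rect ((529.1187744140625, 345.6083068847656), (281.0157165527344, 58.61241149902344), 5.839256763458252) z 0.3238206494544078
bench z -0.00012271670306129856
top 0.03 0.165 1451 1451 y= [ 0.1148 -0.0011  0.2662] yaw 6.55 std 0.0005 x [0.3891 0.6648]
top 0.205 0.245 599 599 y= [ 0.1152 -0.0008  0.266 ] yaw 6.57 std 0.0005 x [0.3895 0.6651]
top 0.28 0.318 707 707 y= [1.146e-01 2.000e-04 2.659e-01] yaw 6.54 std 0.0005 x [0.3895 0.6645]
top top rect ((525.0286254882812, 348.8681945800781), (280.29425048828125, 48.42912292480469), 6.484463214874268) z 0.3250124628295054
bench z 0.0007351825869776896
```

View pics/wrist0.png

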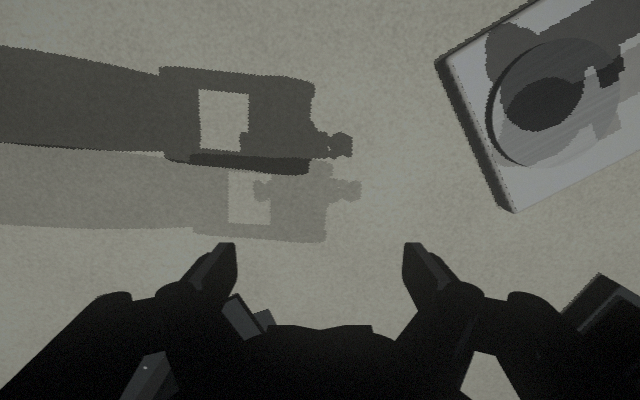

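```bash
cat > fit.py <<'E'
import numpy as np
from scipy.optimize import least_squares
from scipy.spatial.transform import Rotation as R
# signed-ish distance model of holder: boxes + cup
def sdbox(p,lo,hi):
    c=(np.array(lo)+hi)/2; h=(np.array(hi)-lo)/2
    q=abs(p-c)-h
    return np.linalg.norm(np.maximum(q,0),axis=1)+np.minimum(q.max(1),0)
def sdcup(p):
    r=np.hypot(p[:,0]+145,p[:,1]); z=p[:,2]
    def ann(r,z,r0,r1,z0,z1):
        q=np.c_[abs(r-(r0+r1)/2)-(r1-r0)/2,abs(z-(z0+z1)/2)-(z1-z0)/2]
        return np.linalg.norm(np.maximum(q,0),axis=1)+np.minimum(q.max(1),0)
    return np.minimum(ann(r,z,22,25,0,50),ann(r,z,-25,25,0,5))
def sd(p):
    d=[sdbox(p,[-5,-23,0],[0,23,75]),sdbox(p,[0,-20,71],[13,20,75]),sdbox(p,[9,-20,71],[13,20,101]),sdbox(p,[-121,-10,30],[-5,10,48]),sdcup(p)]
    return np.min(d,axis=0)
def fit_holder(pts,x0,free='xyyaw'):
    """pts world m; x0=[x,y,z(mm),yaw,pitch(about holder y, deg)]"""
    P=pts*1000
    def res(v):
        if free=='xyyaw': x,y,yaw=v; z=x0[2]; pit=x0[4]
        else: x,y,z,yaw,pit=v
        Rm=R.from_euler('ZY',[yaw,pit],degrees=True)
        return sd(Rm.inv().apply(P-[x,y,z]))
    v0=[x0[0],x0[1],x0[3]] if free=='xyyaw' else x0
    r=least_squares(res,v0,loss='soft_l1',f_scale=1.5)
    return r.x,np.median(abs(res(r.x)))
E
python3 - <<'E'
from h import *; from fit import *
for cam in ['side','top']:
    W=np.load('W_'+cam+'.npy'); m=np.load(f'm_{cam}_holder.npy'); m=cv2.dilate(m.astype(np.uint8),np.ones((7,7)))>0
    w=W[m&~np.isnan(W[...,0])]; w=w[w[:,2]>0.008]
    w=w[(np.hypot(w[:,0]-.57,w[:,1]+.06)<.15)]
    best=None
    for yaw in [100,112,125]:
        r=fit_holder(w,[530,15,0,yaw,0]); print(cam,len(w),r)
    r=fit_holder(w,[530,15,0,112,0],'all'); print(cam,'all',r)
    mm=np.load(f'm_side_mic_head.npy') if cam=='side' else None
    W2=W[(abs(W[...,0]-.462)<.04)&(abs(W[...,1]+.342)<.04)&(W[...,2]>.01)]
    def res(v,p=W2*1000):
        rr=np.hypot(p[:,0]-v[0],p[:,1]-v[1]); z=p[:,2]
        def cyl(R_,z0,z1):
            q=np.c_[rr-R_,abs(z-(z0+z1)/2)-(z1-z0)/2]; return np.linalg.norm(np.maximum(q,0),axis=1)+np.minimum(q.max(1),0)
        return np.min([cyl(14,0,45),cyl(9,0,100),cyl(4,0,112)],axis=0)
    r=least_squares(res,[462,-342],loss='soft_l1'); print(cam,'mic',len(W2),r.x,np.median(abs(r.fun)))
E
```

```text
side 735 (array([548.94266857,   6.60958361, 110.4214475 ]), np.float64(0.8998726324448185))
side 735 (array([548.85609996,   6.55678671, 110.56025051]), np.float64(0.9089122664644194))
side 735 (array([548.95928009,   6.5950664 , 110.38599623]), np.float64(0.9014864896966293))
side all (array([ 5.48643437e+02,  6.93866416e+00,  4.80622033e-01,  1.10598494e+02,
       -4.24503342e-01]), np.float64(0.8859464600424758))
side mic 236 [ 462.18057868 -341.60406799] 0.8053022455452412
top 449 (array([544.72449713,  10.24445989, 110.75616271]), np.float64(0.8299000937137109))
top 449 (array([544.72449715,  10.2444599 , 110.7561627 ]), np.float64(0.8299000937137109))
top 449 (array([544.72449703,  10.24446036, 110.75616233]), np.float64(0.829900093713718))
top all (array([5.44952953e+02, 1.02157254e+01, 3.94157107e-01, 1.10695294e+02,
       2.43377398e-01]), np.float64(0.811968542510499))
top mic 102 [ 459.84936008 -340.18966218] 0.3305037142614191
```

Emit:
move_arm(targets=[[[0,0,2.5,0,0,0,85],[0,0,5,0,0,0,85],[0.8,-1.2,7,0,0,-0.4,85],[1.8,-3.2,8,0,0,-0.8,85],[2.8,-5.3,8,0,0,-1.2,85],[3.8,-7.4,8,0,0,-1.6,85],[4.8,-9.5,8,0,0,-2,85],[5.8,-11.6,8,0,0,-2.4,85],[6.8,-13.7,8,0,0,-2.8,85],[7.8,-15.8,8,0,0,-3.2,85]]])

```text
time_s: 2.5
eef_pos: [0.4334, 0.2081, 0.423]
tcp_rot: [0.0, 0.4, 0.916, 0.0]
ft_force: [1.4, 0.8, -0.4]
width: 0.0853
```

```bash
cat > plan.py <<'E'
import numpy as np, heapq
# hook polygon sample points (boundary) rel heel, mm
def seg(a,b,n): return np.linspace(a,b,n)
V=np.array([(-5,-71),(0,-71),(0,0),(13,0),(13,30),(9,30),(9,4),(-5,4),(-5,-71)],float)
pts=np.concatenate([seg(V[i],V[i+1],max(3,int(np.hypot(*(V[i+1]-V[i]))))) for i in range(len(V)-1)])
boxes=[(0,60,-200,0),(34,60,-200,200),(0,60,44,200),(0,4,24,200)]
def sdb(p,b):
    q=np.stack([np.abs(p[...,0]-(b[0]+b[1])/2)-(b[1]-b[0])/2,np.abs(p[...,1]-(b[2]+b[3])/2)-(b[3]-b[2])/2],-1)
    return np.linalg.norm(np.maximum(q,0),axis=-1)+np.minimum(q.max(-1),0)
corn=np.array([(0,0),(0,24),(4,24)],float)
def clr(th,hx,hz):
    c,s=np.cos(np.radians(th)),np.sin(np.radians(th))
    p=np.c_[pts[:,0]*c+pts[:,1]*s+hx,-pts[:,0]*s+pts[:,1]*c+hz]
    return min(sdb(p,b).min() for b in boxes)
TH=np.arange(0,46,2.5); HX=np.arange(-45,3,1.); HZ=np.arange(-30,22,1.)
C=np.array([[[clr(t,x,z) for z in HZ] for x in HX] for t in TH])
np.save('C.npy',C)
for tmax in [30,35,40,45]:
    it=np.where(TH==tmax)[0][0]
    # start: tip well outside; end: level hx=-2.5,hz=7
    end=(0,np.where(HX==-3)[0][0],np.where(HZ==6)[0][0])
    Cc=np.minimum(C,3.0)
    best={};pq=[]
    best[end]=Cc[end];pq=[(-Cc[end],0,end,None)];par={}
    goal=None
    while pq:
        b,dist,n,pr=heapq.heappop(pq)
        if n in par: continue
        par[n]=pr
        if n[0]==it and n[1]<=3: goal=n;gb=-b;break
        for d in [(1,0,0),(-1,0,0),(0,1,0),(0,-1,0),(0,0,1),(0,0,-1),(0,1,1),(0,1,-1),(0,-1,1),(0,-1,-1),(1,-1,0),(1,1,0),(1,0,1),(1,0,-1),(1,-1,-1),(1,-1,1)]:
            m=tuple(np.add(n,d))
            if min(m)<0 or m[0]>it or m[1]>=len(HX) or m[2]>=len(HZ): continue
            nb=min(-b,Cc[m])
            if nb>best.get(m,-9) or (nb==best.get(m,-9) and m not in par):
                best[m]=nb; heapq.heappush(pq,(-nb,dist+1,m,n))
    path=[];n=goal
    while n: path.append(n);n=par[n]
    print(tmax,'bottleneck',gb)
    print([(TH[a],int(HX[b]),int(HZ[c]),round(C[a,b,c],1)) for a,b,c in path])
E
python3 plan.py; python3 -c "
from h import *
s=bot.observe(); print(s['time_s'],s['eef_pos'],s['q'])"
```

```text
30 bottleneck 1.867850201173311
[(np.float64(30.0), -42, -24, np.float64(15.7)), (np.float64(30.0), -41, -23, np.float64(14.7)), (np.float64(30.0), -40, -22, np.float64(13.7)), (np.float64(30.0), -39, -21, np.float64(12.7)), (np.float64(30.0), -38, -20, np.float64(11.7)), (np.float64(30.0), -37, -19, np.float64(10.8)), (np.float64(30.0), -36, -18, np.float64(9.9)), (np.float64(30.0), -35, -17, np.float64(9.1)), (np.float64(30.0), -34, -16, np.float64(8.5)), (np.float64(30.0), -33, -15, np.float64(8.1)), (np.float64(30.0), -32, -14, np.float64(7.7)), (np.float64(30.0), -31, -13, np.float64(7.3)), (np.float64(30.0), -30, -12, np.float64(7.0)), (np.float64(30.0), -29, -11, np.float64(6.6)), (np.float64(30.0), -28, -10, np.float64(6.2)), (np.float64(30.0), -27, -9, np.float64(5.9)), (np.float64(30.0), -26, -8, np.float64(5.5)), (np.float64(30.0), -25, -7, np.float64(5.2)), (np.float64(30.0), -24, -6, np.float64(4.8)), (np.float64(30.0), -23, -5, np.float64(4.4)), (np.float64(30.0), -22, -4, np.float64(4.1)), (np.float64(30.0), -21, -3, np.float64(3.7)), (np.float64(30.0), -20, -2, np.flo
[... 6229 characters left out ...]
64(30.0), -13, 8, np.float64(2.3)), (np.float64(27.5), -12, 8, np.float64(2.1)), (np.float64(25.0), -11, 8, np.float64(2.2)), (np.float64(22.5), -10, 7, np.float64(2.0)), (np.float64(20.0), -9, 7, np.float64(2.6)), (np.float64(17.5), -9, 6, np.float64(2.1)), (np.float64(15.0), -8, 6, np.float64(2.1)), (np.float64(12.5), -7, 5, np.float64(2.2)), (np.float64(10.0), -6, 5, np.float64(2.5)), (np.float64(7.5), -5, 4, np.float64(2.3)), (np.float64(5.0), -4, 4, np.float64(2.8)), (np.float64(2.5), -3, 5, np.float64(2.8)), (np.float64(0.0), -3, 6, np.float64(2.0))]
2.5 [0.43336807 0.20809146 0.42299541] [ 3.35919936e-01 -3.02783918e-01  1.71969704e+00  2.20562797e-05
  1.72368432e+00 -4.11656416e-01]
```

```bash
cat > tgt.py <<'E'
from h import *
def Rhold(yaw,th): return R.from_euler('ZY',[yaw,th],degrees=True)
def Rtool_in_holder(lean): # body leans to -x by lean deg
    a=np.radians(lean)
    return R.from_matrix(np.array([[np.cos(a),0,np.sin(a)],[0,-1,0],[np.sin(a),0,-np.cos(a)]]))
def delta(p,Rt,s,step=True):
    dp=(np.array(p)-s['eef_pos'])/0.025
    rv=np.degrees((Rt*quat(s).inv()).as_rotvec())/8
    return dp.round(2),rv.round(2)
E
python3 - <<'E'
from tgt import *
print(Rtool_in_holder(35).as_matrix().round(2), np.linalg.det(Rtool_in_holder(35).as_matrix()))
s=bot.observe()
H=np.array([.5468,.0084,0]); Rh=Rhold(110.7,0)
g=H+Rh.apply([-.052,0,.039]); Rt=Rh*Rtool_in_holder(35); z=Rt.as_matrix()[:,2]
print('grip',g,'z',z)
for b in [.14,.003]:
    p=g-b*z; print(b,p,delta(p,Rt,s))
E
```

```text
[[ 0.82  0.    0.57]
 [ 0.   -1.    0.  ]
 [ 0.57  0.   -0.82]] 1.0000000000000002
grip [ 0.56518069 -0.04024309  0.039     ] z [-0.20274484  0.53654865 -0.81915204]
0.14 [ 0.59356497 -0.1153599   0.15368129] (array([  6.41, -12.94, -10.77]), array([ 3.74,  2.32, -2.68]))
0.003 [ 0.56578893 -0.04185274  0.04145746] (array([  5.3 , -10.  , -15.26]), array([ 3.74,  2.32, -2.68]))
```

Emit:
move_arm(targets=[[[0.7,-1.44,-1.2,0.42,0.26,-0.3,85],[1.4,-2.88,-2.4,0.83,0.52,-0.6,85],[2.1,-4.3,-3.6,1.25,0.78,-0.9,85],[2.8,-5.75,-4.8,1.66,1.03,-1.2,85],[3.56,-7.2,-6.0,2.08,1.29,-1.5,85],[4.27,-8.6,-7.2,2.5,1.55,-1.8,85],[5.0,-10.1,-8.4,2.9,1.8,-2.1,85],[5.7,-11.5,-9.6,3.3,2.06,-2.4,85],[6.4,-12.9,-10.8,3.74,2.32,-2.68,85],[6.4,-12.9,-10.8,3.74,2.32,-2.68,85]]])

```text
time_s: 3.75
eef_pos: [0.5915, -0.1147, 0.1467]
tcp_rot: [-0.252, 0.543, 0.783, 0.17]
ft_force: [-0.2, 0.8, -0.3]
width: 0.085
```

```bash
python3 - <<'E'
from h import *; from fit import *
W=[]
im,d,s=snap('wrist','wrist1'); print(s['eef_pos'],s['q'].round(3))
W=cloud(d,'wrist',s); np.save('W_w1.npy',W)
r=viewer.masks_of('holder','wrist')
for a in r[:2]: print(a['confidence'],a['point'],a['mask'].sum())
m=cv2.dilate(r[0]['mask'].astype(np.uint8),np.ones((7,7)))>0
b=W[(~m)&(abs(W[...,2])<.02)&(np.hypot(W[...,0]-.57,W[...,1]+.05)<.2)]; print('bench',len(b),np.median(b[:,2]))
w=W[m&~np.isnan(W[...,0])]; w=w[(w[:,2]>.008)&(w[:,2]<.11)&(np.hypot(w[:,0]-.57,w[:,1]+.06)<.15)]
print(len(w)); print(fit_holder(w,[546,8,0,110.7,0])); print(fit_holder(w,[546,8,0,110.7,0],'all'))
E
```

```text
[ 0.59146462 -0.11472376  0.14665687] [-0.467  0.339  1.62   0.4    1.659 -0.886]
0.65 [193.6, 320.1] 6989
bench 58115 5.486099845813941e-05
5522
(array([546.07093546,   8.87987545, 110.77532993]), np.float64(0.3724046352637105))
(array([ 5.45949775e+02,  8.73941754e+00, -5.90175697e-01,  1.10829712e+02,
        8.55716461e-02]), np.float64(0.31668366275916426))
```

View pics/wrist1.png

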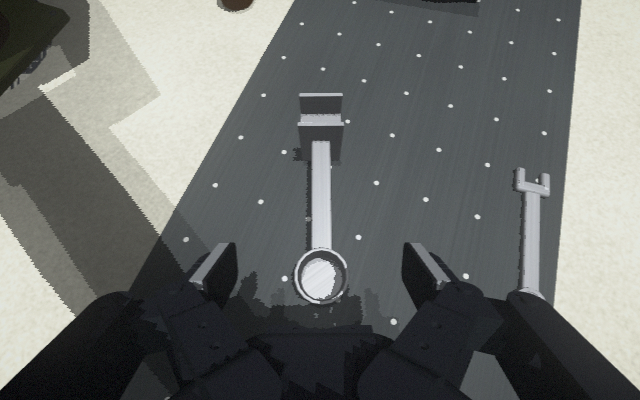

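```bash
python3 - <<'E'
from tgt import *
s=bot.observe(); print(s['time_s'],s['eef_pos'],s['joint_vel'].round(4),s['effort'].round(2))
H=np.array([.5461,.0089,0]); Rh=Rhold(110.8,0)
g=H+Rh.apply([-.052,0,.039]); Rt=Rh*Rtool_in_holder(35); z=Rt.as_matrix()[:,2]
print(g, 'rotation err', (Rt*quat(s).inv()).as_rotvec()*180/np.pi)
for b in [.14,.003]:
    p=g-b*z; print(b,p,delta(p,Rt,s))
E
```

```text
3.85 [ 0.59283017 -0.11276569  0.15212024] [ 0.0245 -0.0602 -0.0104  0.0031 -0.0002  0.0006] [ -1.13 -45.2  -31.77   1.     1.3   -0.  ]
[ 0.56456556 -0.03971094  0.039     ] rotation err [-0.0583836  -0.04564019  0.04937518]
0.14 [ 0.5930809  -0.11477809  0.15368129] (array([ 0.01, -0.08,  0.06]), array([-0.01, -0.01,  0.01]))
0.003 [ 0.56517661 -0.04131952  0.04145746] (array([-1.11,  2.86, -4.43]), array([-0.01, -0.01,  0.01]))
```

Emit:
move_arm(targets=[[[-0.2,0.5,-0.75,0,0,0,85],[-0.4,1.0,-1.5,0,0,0,80],[-0.6,1.5,-2.25,0,0,0,70],[-0.8,2.0,-3.0,0,0,0,60],[-0.95,2.45,-3.75,0,0,0,60],[-1.13,2.9,-4.43,0,0,0,60],[-1.13,2.9,-4.43,0,0,0,60],[-1.13,2.9,-4.43,0,0,0,30],[-1.13,2.9,-4.43,0,0,0,12],[-1.13,2.9,-4.43,0,0,0,12]]], squeeze=90)

```text
time_s: 5.1
eef_pos: [0.5654, -0.0411, 0.0431]
tcp_rot: [-0.247, 0.542, 0.785, 0.171]
ft_force: [-1.4, -2.6, 4.0]
width: 0.0133
```

```bash
python3 - <<'E'
from tgt import *
im,d,s=snap('wrist','wrist2'); print(s['time_s'],s['eef_pos'],s['width'],s['ft_force'].round(1),s['joint_vel'].round(3),s['q'].round(2))
E
```

```text
5.1 [ 0.56536724 -0.04113352  0.04312572] 0.013325790773277522 [-1.4 -2.6  4. ] [-0.    -0.     0.003  0.001 -0.003  0.002] [-0.38  0.36  1.79  0.44  1.45 -0.9 ]
```

View pics/wrist2.png

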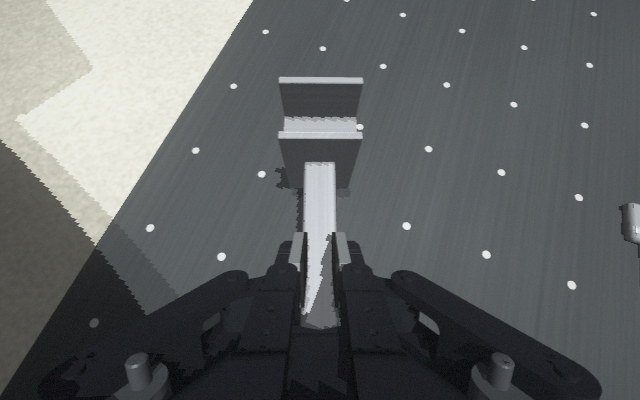

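```bash
cat > cmd.py <<'E'
from tgt import *
import json
def load():
    j=json.load(open('cmd.json')); return np.array(j['p']),R.from_rotvec(j['r'])
def save(p,Rt): json.dump({'p':list(map(float,p)),'r':Rt.as_rotvec().tolist()},open('cmd.json','w'))
def upd(row):
    p,Rt=load(); save(p+np.array(row[:3])*.025, R.from_rotvec(np.radians(np.array(row[3:6])*8))*Rt)
def rel(p,Rt):
    p0,R0=load(); return (np.array(p)-p0)/.025, np.degrees((Rt*R0.inv()).as_rotvec())/8
BY=96.5
G=np.array([.529,.326,.175])
def tool_for(hx,hz,th,hy=0,G=None,by=None):
    """heel at board coords mm (hx in board x, hz up), pitch th"""
    G=globals()['G'] if G is None else G; by=BY if by is None else by
    Rb=Rhold(by,0); heel=G+Rb.apply(np.array([hx,hy,hz])/1000)
    Rh=Rhold(by,th); o=heel-Rh.apply([0,0,.071])
    T=np.load('Tth.npy')  # tool<-holder
    Rt=Rh*R.from_matrix(T[:3,:3]).inv(); p=o-Rt.apply(T[:3,3])
    return p,Rt
E
python3 - <<'E'
from cmd import *
s=bot.observe()
R0=Rhold(110.7,0)*Rtool_in_holder(35)
save([.5651,-.0419,.0423],R0)
Rt=quat(s); Rh=Rhold(110.8,0); o=np.array([.5461,.0089,0])
T=np.eye(4); T[:3,:3]=(Rt.inv()*Rh).as_matrix(); T[:3,3]=Rt.inv().apply(o-s['eef_pos']); np.save('Tth.npy',T); print(T.round(4))
print('ang diff meas-cmd',np.degrees((Rt*R0.inv()).as_rotvec()))
for a in [(-80,-25,0),(-80,-25,35),(-60,-25,35),(-42,-21,35),(-18,3,35),(-13,8,30),(-3,5,0)]:
    p,Rr=tool_for(*a); dp,rv=rel(p,Rr); print(a,p.round(4),dp.round(2),rv.round(2),'toolz',Rr.as_matrix()[:,2].round(2))
E
```

```text
[[ 8.201e-01  4.000e-04  5.723e-01  1.930e-02]
 [-4.000e-04 -1.000e+00  1.300e-03 -3.000e-04]
 [ 5.723e-01 -1.300e-03 -8.201e-01  6.600e-02]
 [ 0.000e+00  0.000e+00  0.000e+00  1.000e+00]]
ang diff meas-cmd [-0.05867503 -0.10137796  0.07971241]
(-80, -25, 0) [0.5444 0.1933 0.1221] [-0.83  9.41  3.19] [-0.01 -0.01 -1.78] toolz [-0.06  0.57 -0.82]
(-80, -25, 35) [0.5451 0.187  0.1579] [-0.8   9.16  4.62] [-4.27 -1.04 -1.72] toolz [ 0. -0. -1.]
(-60, -25, 35) [0.5428 0.2069 0.1579] [-0.89  9.95  4.62] [-4.27 -1.04 -1.72] toolz [ 0. -0. -1.]
(-42, -21, 35) [0.5408 0.2248 0.1619] [-0.97 10.67  4.78] [-4.27 -1.04 -1.72] toolz [ 0. -0. -1.]
(-18, 3, 35) [0.538  0.2486 0.1859] [-1.08 11.62  5.74] [-4.27 -1.04 -1.72] toolz [ 0. -0. -1.]
(-13, 8, 30) [0.5375 0.2531 0.1856] [-1.1  11.8   5.73] [-3.66 -0.9  -1.73] toolz [-0.01  0.09 -1.  ]
(-3, 5, 0) [0.5356 0.2698 0.1521] [-1.18 12.47  4.39] [-0.01 -0.01 -1.78] toolz [-0.06  0.57 -0.82]
```

```bash
python3 - <<'E'
from cmd import *
for a in [(-75,-22,32.5),(-48,-22,32.5)]:
    p,Rr=tool_for(*a); dp,rv=rel(p,Rr); print(a,p.round(4),dp.round(2),rv.round(2),'toolz',Rr.as_matrix()[:,2].round(2))
E
```

```text
(-75, -22, 32.5) [0.5445 0.1917 0.1583] [-0.82  9.34  4.64] [-3.97 -0.97 -1.73] toolz [-0.    0.04 -1.  ]
(-48, -22, 32.5) [0.5415 0.2185 0.1583] [-0.95 10.42  4.64] [-3.97 -0.97 -1.73] toolz [-0.    0.04 -1.  ]
```

Emit:
move_arm(targets=[[[0,0,0.4,0,0,0,10],[0,0,1.2,0,0,0,10],[0,0.8,2.2,-0.4,-0.1,-0.2,10],[-0.1,2.2,3.2,-1.0,-0.25,-0.4,10],[-0.3,3.7,3.8,-1.6,-0.4,-0.7,10],[-0.4,5.2,4.2,-2.2,-0.55,-0.95,10],[-0.5,6.7,4.6,-2.8,-0.7,-1.2,10],[-0.7,8.1,4.6,-3.4,-0.85,-1.45,10],[-0.8,9.3,4.6,-4.0,-1.0,-1.7,10],[-0.8,9.3,4.6,-4.0,-1.0,-1.7,10]]])

```text
time_s: 6.4
eef_pos: [0.5435, 0.1957, 0.1582]
tcp_rot: [-0.013, 0.662, 0.75, 0.014]
ft_force: [-0.5, -0.9, -2.8]
width: 0.0117
```

```bash
python3 - <<'E'
from cmd import *; from fit import *
upd([-0.8, 9.3, 4.6, -4.0, -1.0, -1.7])
for c in ['side','top','wrist']:
    im,d,s=snap(c,c+'3'); W=cloud(d,c,s); np.save('W_'+c+'3.npy',W)
    print(s['time_s'],s['eef_pos'],s['width'],s['ft_force'].round(1),abs(s['joint_vel']).max().round(4))
    r=viewer.masks_of('holder',c)
    if r:
        print(c,r[0]['confidence'],r[0]['point'],r[0]['mask'].sum()); np.save(f'm3_{c}.npy',r[0]['mask'])
im=np.hstack([cv2.imread('pics/side3.png')[60:280,180:420]]*1); cv2.imwrite('pics/side3c.png',cv2.resize(im,None,fx=2.5,fy=2.5))
print(load()[0], s['q'].round(2), np.degrees((quat(s)*load()[1].inv()).as_rotvec()).round(2))
E
```

```text
6.4 [0.5434587  0.1957255  0.15817843] 0.01174991998169285 [-0.5 -0.9 -2.8] 0.0633
side 0.64 [164.6, 301.7] 424
6.5 [0.54418145 0.19288579 0.15747555] 0.011911145313920367 [ 0.3 -0.3 -3.1] 0.0341
top 0.83 [205.0, 241.5] 462
6.6 [0.5446831  0.19156571 0.15712732] 0.011023486327786252 [-0.2 -0.  -2.9] 0.0133
wrist 0.65 [143.2, 320.5] 12656
[0.5451 0.1906 0.1573] [0.23 0.01 1.88 0.04 1.24 0.1 ] [0.01 0.05 0.02]
```

View pics/wrist3.png

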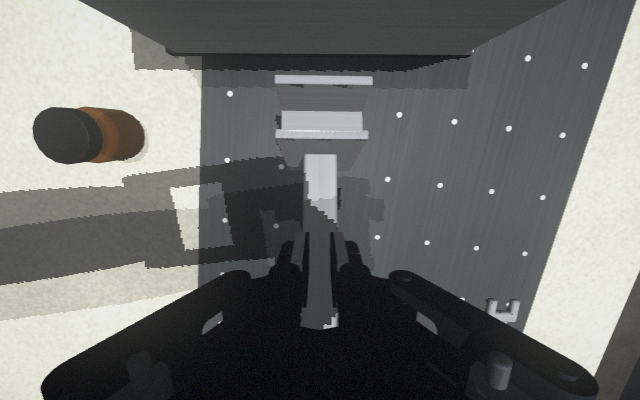

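View pics/side3c.png

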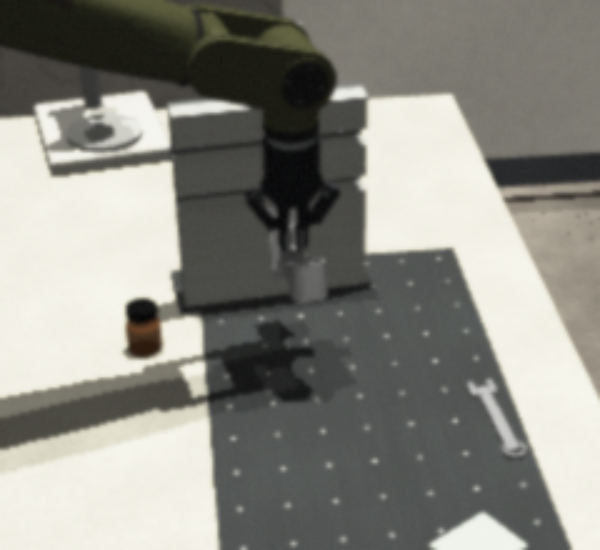

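```bash
cat > chk.py <<'E'
from cmd import *; from fit import *
def fit6(w,x0):
    P=w*1000
    def res(v):
        Rm=R.from_euler('ZYX',v[3:],degrees=True); return sd(Rm.inv().apply(P-v[:3]))
    r=least_squares(res,x0,loss='soft_l1',f_scale=1.0); return r.x,np.median(abs(r.fun))
def expect():
    s=bot.observe(); T=np.load('Tth.npy'); Rt=quat(s)
    Rh=Rt*R.from_matrix(T[:3,:3]); o=Rt.apply(T[:3,3])+s['eef_pos']
    return np.r_[o*1000,Rh.as_euler('ZYX',degrees=True)]
E
python3 - <<'E'
from chk import *
e=expect(); print('expect',e.round(2))
W=np.load('W_wrist3.npy'); m=np.load('m3_wrist.npy'); m=cv2.dilate(m.astype(np.uint8),np.ones((5,5)))>0
def sel(W,m):
    w=W[m&~np.isnan(W[...,0])]; Rm=R.from_euler('ZYX',e[3:],degrees=True); q=Rm.inv().apply(w*1000-e[:3])
    k=(abs(sd(q))<8)&((q[:,0]>-28)|(q[:,0]<-118)); return w[k]
w=sel(W,m); x,r=fit6(w,e); print('wrist',len(w),x.round(2),r)
# holder fit with noise for 4dof
for c in ['top','side']:
    Wc=np.load(f'W_{c}3.npy'); mc=np.load(f'm3_{c}.npy'); w=sel(Wc,mc)
    Rm=R.from_euler('ZYX',e[3:],degrees=True); 
    # translation only offset
    f=lambda t: sd(Rm.inv().apply(w*1000-e[:3]-t))
    rr=least_squares(f,[0,0,0],loss='soft_l1'); print(c,len(w),'offset',rr.x.round(2),np.median(abs(rr.fun)))
# board from wrist
f=W[(~np.isnan(W[...,0]))&(W[...,1]>.29)&(W[...,1]<.36)&(W[...,2]>.03)&(W[...,2]<.165)]
A=np.c_[f[:,0],f[:,2],np.ones(len(f))]; k=np.ones(len(f),bool)
for _ in range(8):
    c=np.linalg.lstsq(A[k],f[k,1],rcond=None)[0]; rs=f[:,1]-A@c; k=abs(rs)<max(2.5*np.median(abs(rs[k])),0.001)
print('board wrist',len(f),k.sum(),c,'yaw',np.degrees(np.arctan(c[0])),'y at .529,z.175',c@[.529,.175,1],'y at z.1',c@[.529,.1,1],rs[k].std(), f[k].min(0),f[k].max(0))
print(np.nanmax(W[...,2]))
E
```

```text
expect [ 5.4221e+02  2.1272e+02  9.1700e+01  9.6670e+01  3.2800e+01 -7.0000e-02]
wrist 2637 [5.4103e+02 2.2333e+02 1.0040e+02 9.6360e+01 2.1080e+01 5.3000e-01] 0.3126894265019047
top 253 offset [-1.38  0.97 -7.78] 0.8270908366196732
side 308 offset [ 1.56  1.23 -3.16] 1.3566299437194722
board wrist 19273 19273 [0.11321758 0.00086656 0.2653631 ] yaw 6.459384089153797 y at .529,z.175 0.3254068499769634 y at z.1 0.3253418579828293 0.00024354371357893076 [0.38972815 0.30928584 0.03001792] [0.66850723 0.34162167 0.13185291]
0.2703470465313086
```

```bash
python3 - <<'E'
from chk import *
e=expect(); print(bot.observe()['width'],bot.observe()['time_s'])
x1=np.array([541.03,223.33,100.4,96.36,21.08,.53])
for c in ['top','side','wrist']:
    Wc=np.load(f'W_{c}3.npy'); mc=np.load(f'm3_{c}.npy'); w=Wc[mc&~np.isnan(Wc[...,0])]
    for nm,x in [('expect',e),('slip',x1)]:
        Rm=R.from_euler('ZYX',x[3:],degrees=True); q=Rm.inv().apply(w*1000-x[:3]); k=((q[:,0]>-28)|(q[:,0]<-110)); d=sd(q)[k]
        print(c,nm,len(d),np.percentile(abs(d),[25,50,75,90]).round(2))
    def res(v):
        Rm=R.from_euler('ZYX',[x1[3],v[3],x1[5]],degrees=True); q=Rm.inv().apply(w*1000-v[:3]); return sd(q)
    r=least_squares(res,x1[[0,1,2,4]],loss='soft_l1'); print(c,r.x.round(2))
# grip point invariance
for x in [e,x1]:
    Rm=R.from_euler('ZYX',x[3:],degrees=True); print('grip pt', (x[:3]+Rm.apply([-52,0,39])).round(2))
E
```

```text
0.011949929453361721 6.7
top expect 395 [1.26 3.69 6.96 9.51]
top slip 386 [1.05 2.13 3.78 4.81]
top [539.19 227.46  95.77  23.04]
side expect 390 [ 1.11  2.59  6.21 12.24]
side slip 390 [1.02 2.11 4.24 7.03]
side [541.98 229.12 100.26  20.66]
wrist expect 8843 [ 7.44 10.1  13.48 17.69]
wrist slip 9135 [0.23 0.47 0.91 1.71]
wrist [541.24 224.21 100.52  20.76]
grip pt [544.79 190.29 152.66]
grip pt [545.21 189.09 155.49]
```

```bash
python3 - <<'E'
from chk import *
im,d,s=snap('wrist'); W=cloud(d,'wrist',s)
r=viewer.masks_of('holder','wrist'); m=r[0]['mask']
w=W[m&~np.isnan(W[...,0])]
x,rr=fit6(w,np.array([541.03,223.33,100.4,96.36,21.08,.53])); print(s['time_s'],s['width'],x.round(2),rr)
Rt=quat(s); Rh=R.from_euler('ZYX',x[3:],degrees=True)
T=np.eye(4); T[:3,:3]=(Rt.inv()*Rh).as_matrix(); T[:3,3]=Rt.inv().apply(x[:3]/1000-s['eef_pos']); np.save('Tth2.npy',T)
def tool(o,Rh): 
    Rt=Rh*R.from_matrix(T[:3,:3]).inv(); return o-Rt.apply(T[:3,3]),Rt
for z in [.04,.0]:
    p,Rr=tool(np.array([.545,.12,z]),Rhold(96.5,0)); a=rel(p,Rr); print(z,p.round(4),a[0].round(2),a[1].round(2),Rr.as_matrix()[:,2].round(2))
E
```

```text
6.7 0.011949929453361721 [541.23 223.8  100.38  96.4   20.76   0.65] 0.47661004579207145
0.04 [0.5503 0.0695 0.0813] [ 0.21 -4.84 -3.04] [2.59 0.22 0.02] [-0.03  0.39 -0.92]
0.0 [0.5503 0.0695 0.0413] [ 0.21 -4.84 -4.64] [2.59 0.22 0.02] [-0.03  0.39 -0.92]
```

Emit:
move_arm(targets=[[[0,-0.7,-0.4,0.4,0,0,0],[0.1,-1.5,-0.9,0.8,0.1,0,0],[0.1,-2.4,-1.5,1.2,0.1,0,0],[0.1,-3.3,-2.1,1.7,0.1,0,0],[0.2,-4.2,-2.7,2.1,0.2,0,0],[0.2,-4.8,-3.3,2.6,0.2,0,0],[0.2,-4.8,-3.8,2.6,0.2,0,0],[0.2,-4.8,-4.2,2.6,0.2,0,0],[0.2,-4.8,-4.5,2.6,0.2,0,0],[0.2,-4.8,-4.6,2.6,0.2,0,0]]], squeeze=120)

```text
time_s: 8.05
eef_pos: [0.5496, 0.0731, 0.0418]
tcp_rot: [-0.143, 0.65, 0.733, 0.139]
ft_force: [-0.8, 0.6, -3.0]
width: 0.007
```

```bash
python3 - <<'E'
from chk import *
upd([0.2, -4.8, -4.6, 2.6, 0.2, 0])
im,d,s=snap('wrist','wrist4'); W=cloud(d,'wrist',s); print(s['time_s'],s['eef_pos'],load()[0],s['width'],s['ft_force'].round(1),abs(s['joint_vel']).max())
r=viewer.masks_of('holder','wrist'); m=r[0]['mask']
w=W[m&~np.isnan(W[...,0])]
x,rr=fit6(w,np.array([545,120,0,96.4,0,.0])); print(len(w),x.round(2),rr)
E
```

```text
8.05 [0.54957733 0.07311373 0.04176271] [0.5501 0.0706 0.0423] 0.0070463907478395885 [-0.8  0.6 -3. ] 0.030443475064272845
11483 [ 5.4419e+02  1.2728e+02 -4.0000e-01  9.6310e+01  6.6000e-01 -1.0000e-02] 0.2782531580618386
```

```bash
python3 - <<'E'
from chk import *
o=np.array([.5442,.1273,0]); Rh=Rhold(96.4,0)
for gx,L in [(-.070,35),(-.070,38)]:
    Rt=Rh*Rtool_in_holder(L); p=o+Rh.apply([gx,0,.039])-.003*Rt.as_matrix()[:,2]
    a=rel(p,Rt); print(gx,L,p,a[0].round(2),a[1].round(2))
E
```

```text
-0.07 35 [0.55219463 0.05602624 0.04145746] [ 0.08 -0.58 -0.03] [ 1.48  0.29 -0.  ]
-0.07 38 [0.55220871 0.05590077 0.04136403] [ 0.08 -0.59 -0.04] [ 1.86  0.34 -0.  ]
```

Emit:
move_arm(targets=[[[0,0,-0.03,0,0,0,45],[0,0,-0.03,0,0,0,45],[0,0,-0.03,0,0,0,45],[0,0,-0.03,0,0,0,45],[0.03,-0.2,-0.03,0.5,0.1,0,45],[0.06,-0.4,-0.03,1.0,0.2,0,45],[0.08,-0.58,-0.03,1.5,0.3,0,45],[0.08,-0.58,-0.03,1.5,0.3,0,45],[0.08,-0.58,-0.03,1.5,0.3,0,45],[0.08,-0.58,-0.03,1.5,0.3,0,45]]], squeeze=120)

```text
time_s: 9.4
eef_pos: [0.5518, 0.0584, 0.0416]
tcp_rot: [-0.225, 0.634, 0.712, 0.201]
ft_force: [-0.0, -0.0, 0.2]
width: 0.0452
```

```bash
python3 - <<'E'
from chk import *
upd([0.08, -0.58, -0.03, 1.5, 0.3, 0])
im,d,s=snap('wrist','wrist5'); W=cloud(d,'wrist',s); print(s['time_s'],s['eef_pos'],load()[0],s['width'],s['ft_force'].round(1),abs(s['joint_vel']).max())
r=viewer.masks_of('holder','wrist'); m=r[0]['mask']
w=W[m&~np.isnan(W[...,0])]
x,rr=fit6(w,np.array([544.2,127.3,0,96.4,0,.0])); print(len(w),x.round(2),rr)
Rh=R.from_euler('Z',x[3],degrees=True); q=Rh.inv().apply(s['eef_pos']*1000-x[:3]); print('tcp in holder',q, 'toolz', Rh.inv().apply(quat(s).as_matrix()[:,2]))
E
```

```text
9.4 [0.55177114 0.05837148 0.0416017 ] [0.5521  0.0561  0.04155] 0.04516884202894961 [-0.  -0.   0.2] 0.0024491606617185004
14421 [ 5.4458e+02  1.2628e+02 -4.6000e-01  9.6430e+01  2.0000e-02 -5.0000e-02] 0.3345953670001194
tcp in holder [-68.29038324   0.4653371   42.06446965] toolz [ 5.74944597e-01  7.59303357e-04 -8.18191991e-01]
```

View pics/wrist5.png

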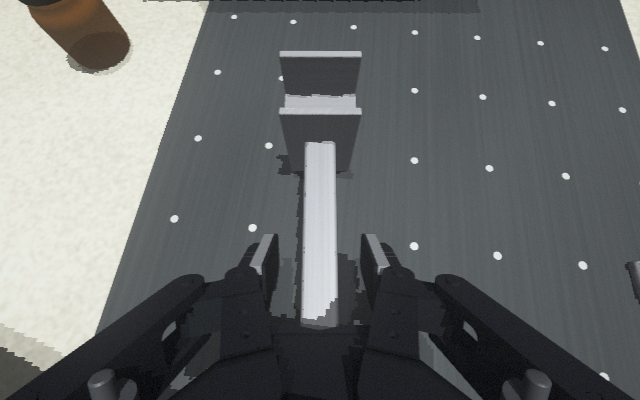

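Emit:
move_arm(targets=[[[0,0,0,0,0,0,0],[0,0,0,0,0,0,0],[0,0,0,0,0,0,0],[0,0,0,0,0,0,0],[0,0,0.2,0,0,0,0],[0,0.1,0.5,0,0,0,0],[0,0.3,0.9,-0.1,0,0,0],[-0.03,0.6,1.3,-0.2,0,0,0],[-0.07,0.9,1.7,-0.4,-0.05,0,0],[-0.1,1.2,2,-0.6,-0.07,0,0]]], squeeze=120)

```text
time_s: 10.75
eef_pos: [0.5493, 0.0886, 0.0923]
tcp_rot: [-0.194, 0.643, 0.721, 0.174]
ft_force: [0.4, -0.0, -2.9]
width: 0.0112
```

```bash
cat >> chk.py <<'E'
def meas(x0,name=None,savef=None):
    im,d,s=snap('wrist',name); W=cloud(d,'wrist',s); print('t',s['time_s'],'tcp',s['eef_pos'].round(4),'cmd',load()[0].round(4),'w',round(s['width'],4),'F',s['ft_force'].round(1),'v',abs(s['joint_vel']).max().round(4))
    r=viewer.masks_of('holder','wrist')
    m=r[0]['mask']; w=W[m&~np.isnan(W[...,0])]
    x,rr=fit6(w,np.array(x0,float)); print('fit',len(w),x.round(2),round(rr,2))
    Rt=quat(s); Rh=R.from_euler('ZYX',x[3:],degrees=True)
    T=np.eye(4); T[:3,:3]=(Rt.inv()*Rh).as_matrix(); T[:3,3]=Rt.inv().apply(x[:3]/1000-s['eef_pos'])
    print('rel rot euler',(Rt.inv()*Rh).as_euler('ZYX',degrees=True).round(2),'t',(T[:3,3]*1000).round(1),'lean',np.degrees(np.arcsin((Rh.inv()*Rt).as_matrix()[0,2])).round(2))
    if savef: np.save(savef,T)
    return x,W,s,T
E
python3 - <<'E'
from chk import *
upd([-0.1, 1.2, 2, -0.6, -0.07, 0])
x,W,s,T=meas([544,155,50,96.4,5,0],'wrist6','Tth.npy')
E
```

```text
t 10.75 tcp [0.5493 0.0886 0.0923] cmd [0.5496 0.0861 0.0916] w 0.0112 F [ 0.4 -0.  -2.9] v 0.2947
fit 13011 [5.4259e+02 1.5300e+02 4.3670e+01 9.6540e+01 5.2200e+00 4.0000e-02] 0.33
rel rot euler [   0.    -35.41 -179.89] t [31.5  0.7 74.6] lean 35.41
```

```bash
sed -i 's/^BY=.*/BY=96.46/; s/^G=.*/G=np.array([.529,.3254,.175])/' cmd.py; python3 - <<'E'
from chk import *
s=bot.observe(); print(s['eef_pos'])
for a in [(-65,-22,32.5)]:
    p,Rr=tool_for(*a); dp,rv=rel(p,Rr); print(a,p.round(4),dp.round(2),rv.round(2),'toolz',Rr.as_matrix()[:,2].round(2))
E
```

```text
[0.54977041 0.08917745 0.09308453]
(-65, -22, 32.5) [0.5438 0.1878 0.166 ] [-0.23  4.07  2.98] [-3.4  -0.4   0.01] toolz [-0.    0.05 -1.  ]
```

Emit:
move_arm(targets=[[[0,0.3,0.3,-0.3,0,0,0],[0,0.7,0.7,-0.7,-0.1,0,0],[-0.1,1.2,1.1,-1.1,-0.1,0,0],[-0.1,1.8,1.5,-1.5,-0.2,0,0],[-0.1,2.4,1.9,-2.0,-0.2,0,0],[-0.2,3.0,2.3,-2.5,-0.3,0,0],[-0.2,3.6,2.7,-3.0,-0.35,0,0],[-0.2,4.0,3.0,-3.4,-0.4,0,0],[-0.2,4.0,3.0,-3.4,-0.4,0,0],[-0.2,4.0,3.0,-3.4,-0.4,0,0]]], squeeze=120)

```text
time_s: 12.1
eef_pos: [0.5436, 0.1875, 0.1653]
tcp_rot: [-0.019, 0.665, 0.746, 0.017]
ft_force: [-0.7, -0.2, -3.8]
width: 0.0113
```

```bash
cat >> chk.py <<'E'
def boardw(W,zlo=.03,zhi=.165):
    f=W[(~np.isnan(W[...,0]))&(W[...,1]>.29)&(W[...,1]<.36)&(W[...,2]>zlo)&(W[...,2]<zhi)&(abs(W[...,0]-.529)<.16)]
    n=np.array([np.sin(np.radians(6.46)),-np.cos(np.radians(6.46))])
    d0=(f[:,:2]-[.529,.3254])@(-n); f=f[abs(d0)<.012]
    if len(f)<100: print('few',len(f)); return None
    A=np.c_[f[:,0],np.ones(len(f))]; k=np.ones(len(f),bool)
    for _ in range(8):
        c=np.linalg.lstsq(A[k],f[k,1],rcond=None)[0]; rs=f[:,1]-A@c; k=abs(rs)<max(2.5*np.median(abs(rs[k])),0.001)
    print('board',len(f),k.sum(),'yaw',np.degrees(np.arctan(c[0])).round(2),'y@.529',(c@[.529,1]).round(4),'std',rs[k].std().round(4),'z',f[k][:,2].min().round(3),f[k][:,2].max().round(3))
    return c
E
python3 - <<'E'
from chk import *
upd([-0.2, 4.0, 3.0, -3.4, -0.4, 0])
x,W,s,T=meas([540,225,100,96.4,32,0],'wrist7')
boardw(W)
s=bot.observe(); print(s['eef_pos'],s['q'].round(2))
E
```

```text
t 12.1 tcp [0.5436 0.1875 0.1653] cmd [0.5446 0.1861 0.1666] w 0.0113 F [-0.7 -0.2 -3.8] v 0.0156
fit 13022 [ 5.3958e+02  2.2552e+02  9.3650e+01  9.6490e+01  3.0510e+01 -1.0000e-02] 0.33
rel rot euler [ 5.0000e-02 -3.3450e+01  1.7999e+02] t [34.5  0.3 73.5] lean 33.45
board 18653 18649 yaw 6.46 y@.529 0.3253 std 0.0003 z 0.03 0.132
[0.543767  0.1869819 0.1652249] [ 0.21 -0.    1.88  0.05  1.26  0.08]
```

View pics/wrist7.png

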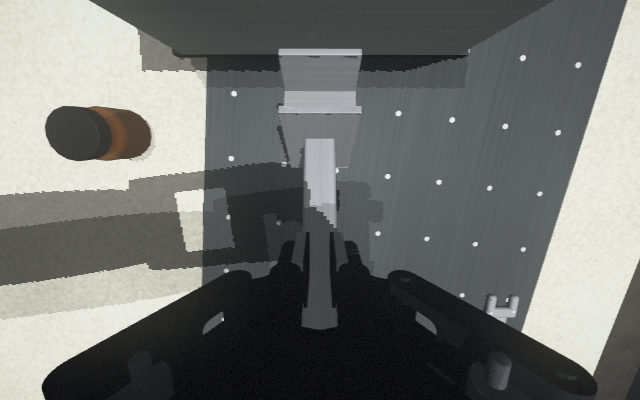

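```bash
sed -n '1,/^corn/p' plan.py > pl2.py; sed -n '/^def clr/,/^    return/p' plan.py >> pl2.py; python3 - <<'E'
from pl2 import *
for th in [35,32.5,30]:
    print(th)
    for hx in range(-30,-9,2):
        c=[(clr(th,hx,z),z) for z in np.arange(-20,20,.5)]
        ok=[z for a,z in c if a>1.5]; b=max(c); print(hx,'best',np.round(b,1),'ok>1.5',(min(ok),max(ok)) if ok else None)
E
python3 - <<'E'
from chk import *
x,W,s,T=meas([540,225,95,96.4,30.5,0],None,'Tth.npy')
for a in [(-45,-22,33),(-30,-9,33),(-18,3,33),(-14,7,32.5)]:
    p,Rr=tool_for(*a); dp,rv=rel(p,Rr); print(a,p.round(4),dp.round(2),rv.round(2),'toolz',Rr.as_matrix()[:,2].round(2))
E
```

```text
35
-30 best [ 9.6 -3.5] ok>1.5 (np.float64(-20.0), np.float64(19.5))
-28 best [ 8.2 -3. ] ok>1.5 (np.float64(-14.5), np.float64(5.0))
-26 best [ 6.9 -2.5] ok>1.5 (np.float64(-11.5), np.float64(3.5))
-24 best [ 5.8 -1.5] ok>1.5 (np.float64(-9.0), np.float64(3.0))
-22 best [ 4.8 -0.5] ok>1.5 (np.float64(-6.0), np.float64(3.0))
-20 best [3.7 0.5] ok>1.5 (np.float64(-3.0), np.float64(3.0))
-18 best [3.2 2.5] ok>1.5 (np.float64(-0.5), np.float64(5.5))
-16 best [3.2 5.5] ok>1.5 (np.float64(2.5), np.float64(8.5))
-14 best [3.2 8.5] ok>1.5 (np.float64(5.5), np.float64(11.0))
-12 best [ 3.4 11. ] ok>1.5 (np.float64(8.5), np.float64(14.0))
-10 best [ 4.4 12. ] ok>1.5 (np.float64(9.0), np.float64(17.0))
32.5
-30 best [ 9.9 -4.5] ok>1.5 (np.float64(-20.0), np.float64(19.5))
-28 best [ 8.5 -4. ] ok>1.5 (np.float64(-17.0), np.float64(4.0))
-26 best [ 7.1 -3.5] ok>1.5 (np.float64(-13.5), np.float64(3.0))
-24 best [ 5.9 -2.5] ok>1.5 (np.float64(-10.5), np.float64(2.0))
-22 best [ 4.8 -1.5] ok>1.5 (np.float64(-7.5), np.float64(2.0))
-20 best [ 3.6 -0.5] ok>1.5 (np.float64(-4.0), np.float64(2.0))
-18 
[... 604 characters left out ...]
at64(-9.0), np.float64(1.0))
-20 best [ 3.6 -1.5] ok>1.5 (np.float64(-5.5), np.float64(1.0))
-18 best [2.6 0. ] ok>1.5 (np.float64(-2.0), np.float64(1.0))
-16 best [2.2 3. ] ok>1.5 (np.float64(1.5), np.float64(4.0))
-14 best [2.2 6.5] ok>1.5 (np.float64(5.0), np.float64(7.5))
-12 best [2.6 9. ] ok>1.5 (np.float64(8.0), np.float64(11.0))
-10 best [ 3.6 10.5] ok>1.5 (np.float64(8.5), np.float64(14.5))
t 12.2 tcp [0.5438 0.187  0.1652] cmd [0.5446 0.1861 0.1666] w 0.0109 F [-0.5 -1.  -3.7] v 0.0037Traceback (most recent call last):
  File "<stdin>", line 2, in <module>
  File "chk.py", line 14, in meas
    m=r[0]['mask']; w=W[m&~np.isnan(W[...,0])]
      ~^^^
IndexError: list index out of range
```

```bash
python3 - <<'E'
import re
t=open('chk.py').read()
t=t.replace("m=r[0]['mask']; w=W[m&~np.isnan(W[...,0])]\n    x,rr","""w=W[~np.isnan(W[...,0])]; w=w[(np.linalg.norm(w-np.array(x0[:3])/1000,axis=1)<.2)]
    q=R.from_euler('ZYX',x0[3:],degrees=True).inv().apply(w*1000-np.array(x0[:3])); w=w[(abs(sd(q))<6)&(abs(q[:,1])<30)&((abs(q[:,1])<9)|(q[:,0]>-30)|(q[:,0]<-110))]
    x,rr""").replace("    r=viewer.masks_of('holder','wrist')\n    w=W","    w=W")
open('chk.py','w').write(t)
E
python3 - <<'E'
from pl2 import *
from scipy.optimize import minimize
for th in np.arange(35,-1,-2.5):
    g=[(clr(th,x,z),x,z) for x in np.arange(-16,0.5,.5) for z in np.arange(0,16,.5)]
    ok=[a for a in g if a[0]>1.8]
    b=max(g); print(th,np.round(b,1), 'hz range at hx', [(x,min(a[2] for a in ok if a[1]==x),max(a[2] for a in ok if a[1]==x)) for x in sorted({float(a[1]) for a in ok}) if x==int(x)])
E
python3 - <<'E'
from chk import *
x,W,s,T=meas([539.6,225.5,93.7,96.5,30.5,0],None,'Tth.npy')
p0,_=load(); b=s['eef_pos']-p0; np.save('bias.npy',b); print('bias mm',b*1000,'rot',np.degrees((quat(s)*load()[1].inv()).as_rotvec()))
for a in [(-45,-20,35),(-28,-4,35),(-22,-0.5,35),(-18,2.5,35),(-14,8.5,35)]:
    p,Rr=tool_for(*a); dp,rv=rel(p-b,Rr); print(a,p.round(4),dp.round(2),rv.round(2),'toolz',Rr.as_matrix()[:,2].round(2))
E
```

```text
35.0 [ 6.7 -5.5 14.5] hz range at hx [(-16.0, np.float64(3.0), np.float64(8.0)), (-15.0, np.float64(4.5), np.float64(9.0)), (-14.0, np.float64(6.0), np.float64(10.5)), (-13.0, np.float64(7.5), np.float64(12.0)), (-12.0, np.float64(9.0), np.float64(13.5)), (-11.0, np.float64(9.5), np.float64(15.0)), (-10.0, np.float64(9.5), np.float64(15.5)), (-9.0, np.float64(9.5), np.float64(15.5)), (-8.0, np.float64(9.5), np.float64(15.5)), (-7.0, np.float64(9.5), np.float64(15.5)), (-6.0, np.float64(9.5), np.float64(15.5)), (-5.0, np.float64(9.5), np.float64(15.5)), (-4.0, np.float64(9.5), np.float64(15.5)), (-3.0, np.float64(9.5), np.float64(15.5)), (-2.0, np.float64(9.5), np.float64(15.5)), (-1.0, np.float64(9.5), np.float64(15.5)), (0.0, np.float64(9.5), np.float64(15.5))]
32.5 [ 6.9 -4.5 14. ] hz range at hx [(-16.0, np.float64(2.5), np.float64(6.0)), (-15.0, np.float64(4.0), np.float64(7.5)), (-14.0, np.float64(6.0), np.float64(9.0)), (-13.0, np.float64(7.5), np.float64(10.5)), (-12.0, np.float64(8.5), np.float64(12.0)), (-11.0, np.float64(9.0), np.float64(13.5)), (-10.0, np.float64(9.0), np.
[... 6043 characters left out ...]
e-02] 0.32
rel rot euler [-8.0000e-02 -3.3480e+01 -1.7995e+02] t [34.5  0.9 73.5] lean 33.48
bias mm [-0.5894221   0.93699721 -1.01214908] rot [-0.00457799  0.09191438  0.01103117]
(-45, -20, 35) [0.5414 0.2078 0.1713] [-0.11  0.83  0.23] [-0.55 -0.05 -0.01] toolz [ 0.   -0.03 -1.  ]
(-28, -4, 35) [0.5395 0.2247 0.1873] [-0.18  1.51  0.87] [-0.55 -0.05 -0.01] toolz [ 0.   -0.03 -1.  ]
(-22, -0.5, 35) [0.5388 0.2306 0.1908] [-0.21  1.74  1.01] [-0.55 -0.05 -0.01] toolz [ 0.   -0.03 -1.  ]
(-18, 2.5, 35) [0.5383 0.2346 0.1938] [-0.23  1.9   1.13] [-0.55 -0.05 -0.01] toolz [ 0.   -0.03 -1.  ]
(-14, 8.5, 35) [0.5379 0.2386 0.1998] [-0.25  2.06  1.37] [-0.55 -0.05 -0.01] toolz [ 0.   -0.03 -1.  ]
```

Emit:
move_arm(targets=[[[-0.03,0.3,0.1,-0.15,0,0,0],[-0.06,0.55,0.15,-0.35,0,0,0],[-0.1,0.83,0.25,-0.55,-0.05,0,0],[-0.13,1.05,0.45,-0.55,-0.05,0,0],[-0.15,1.25,0.65,-0.55,-0.05,0,0],[-0.18,1.4,0.8,-0.55,-0.05,0,0],[-0.18,1.5,0.87,-0.55,-0.05,0,0],[-0.18,1.5,0.87,-0.55,-0.05,0,0],[-0.18,1.5,0.87,-0.55,-0.05,0,0],[-0.18,1.5,0.87,-0.55,-0.05,0,0]]], squeeze=120)

```text
time_s: 13.6
eef_pos: [0.5396, 0.2251, 0.1877]
tcp_rot: [0.01, 0.666, 0.746, -0.009]
ft_force: [-0.6, -1.0, -2.0]
width: 0.011
```

```bash
cat >> chk.py <<'E'
def inboard(x):
    Rh=R.from_euler('ZYX',x[3:],degrees=True); h=x[:3]/1000+Rh.apply([0,0,.071]); q=Rhold(BY,0).inv().apply(h-G)*1000
    print('heel in board (hx,hy,hz)',q.round(1),'pitch',x[4].round(2),'dyaw',(x[3]-BY).round(2)); return q
E
python3 - <<'E'
from chk import *
upd([-0.18, 1.5, 0.87, -0.55, -0.05, 0])
x,W,s,T=meas(expect(),'wrist8','Tth.npy')
boardw(W); inboard(x)
b=s['eef_pos']-load()[0]; np.save('bias.npy',b); print('bias',b*1000)
im,d,_=snap('side','side8'); cv2.imwrite('pics/side8c.png',cv2.resize(cv2.imread('pics/side8.png')[60:280,200:400],None,fx=3,fy=2.7))
for a in [(-28,-4,35),(-22,-0.5,35),(-18,2.5,35),(-14,8.5,35),(-11,12,35),(-7,13,35)]:
    p,Rr=tool_for(*a); dp,rv=rel(p-b,Rr); print(a,p.round(4),dp.round(2),rv.round(2),'toolz',Rr.as_matrix()[:,2].round(2))
E
```

```text
t 13.6 tcp [0.5396 0.2251 0.1877] cmd [0.5401 0.2236 0.1883] w 0.011 F [-0.6 -1.  -2. ] v 0.0011
fit 13131 [ 5.3589e+02  2.5793e+02  1.1344e+02  9.6410e+01  3.4690e+01 -2.0000e-02] 0.33
rel rot euler [ 1.4000e-01 -3.3180e+01  1.7995e+02] t [35.   0.1 73.4] lean 33.18
board 7396 7396 yaw 6.46 y@.529 0.3253 std 0.0001 z 0.03 0.165
heel in board (hx,hy,hz) [-27.4   0.7  -3.2] pitch 34.69 dyaw -0.05
bias [-0.4642468   1.52206888 -0.5949927 ]
(-28, -4, 35) [0.5405 0.2247 0.1873] [ 0.03 -0.02 -0.02] [-0.04  0.    0.01] toolz [ 0.   -0.03 -1.  ]
(-22, -0.5, 35) [0.5398 0.2307 0.1908] [0.01 0.22 0.12] [-0.04  0.    0.01] toolz [ 0.   -0.03 -1.  ]
(-18, 2.5, 35) [0.5393 0.2346 0.1938] [-0.01  0.38  0.24] [-0.04  0.    0.01] toolz [ 0.   -0.03 -1.  ]
(-14, 8.5, 35) [0.5389 0.2386 0.1998] [-0.03  0.54  0.48] [-0.04  0.    0.01] toolz [ 0.   -0.03 -1.  ]
(-11, 12, 35) [0.5386 0.2416 0.2033] [-0.04  0.66  0.62] [-0.04  0.    0.01] toolz [ 0.   -0.03 -1.  ]
(-7, 13, 35) [0.5381 0.2456 0.2043] [-0.06  0.82  0.66] [-0.04  0.    0.01] toolz [ 0.   -0.03 -1.  ]
```

View pics/wrist8.png

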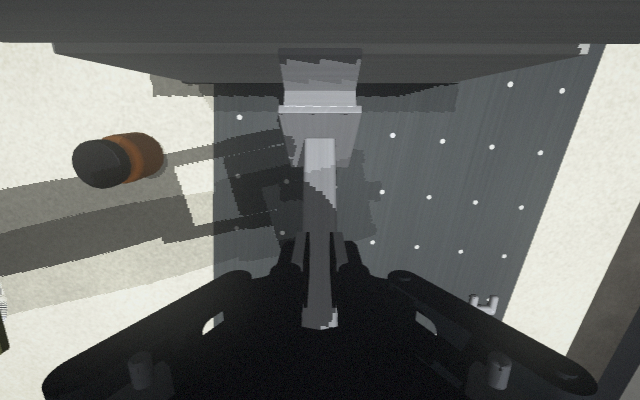

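View pics/side8c.png

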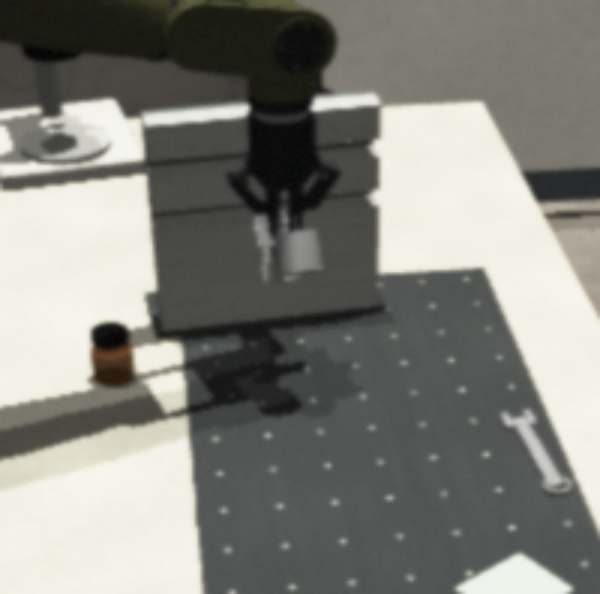

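Emit:
move_arm(targets=[[[0.02,0.1,0.05,-0.04,0,0,0],[0.01,0.22,0.12,-0.04,0,0,0],[0,0.31,0.18,-0.04,0,0,0],[-0.01,0.37,0.24,-0.04,0,0,0],[-0.01,0.38,0.25,-0.04,0,0,0],[-0.02,0.44,0.33,-0.04,0,0,0],[-0.02,0.49,0.41,-0.04,0,0,0],[-0.03,0.54,0.48,-0.04,0,0,0],[-0.03,0.54,0.48,-0.04,0,0,0],[-0.03,0.54,0.48,-0.04,0,0,0]]], squeeze=120)

```text
time_s: 14.95
eef_pos: [0.5389, 0.2388, 0.1999]
tcp_rot: [0.012, 0.665, 0.746, -0.011]
ft_force: [0.0, -0.3, -3.0]
width: 0.0105
```

```bash
python3 - <<'E'
from chk import *
upd([-0.03, 0.54, 0.48, -0.04, 0, 0])
x,W,s,T=meas(expect(),'wrist9')
boardw(W); inboard(x); print('expected'); inboard(expect())
b=s['eef_pos']-load()[0]; print('bias',b*1000, s['wrist_torque'])
E
```

```text
t 14.95 tcp [0.5389 0.2388 0.1999] cmd [0.5394 0.2371 0.2003] w 0.0105 F [ 0.  -0.3 -3. ] v 0.002
fit 10604 [5.3609e+02 2.7131e+02 1.2548e+02 9.6700e+01 3.5050e+01 1.1000e-01] 0.33
rel rot euler [-1.1000e-01 -3.3220e+01 -1.7995e+02] t [35.   0.9 73.4] lean 33.22
board 2859 2859 yaw 6.46 y@.529 0.3253 std 0.0001 z 0.03 0.165
heel in board (hx,hy,hz) [-13.8  -0.9   8.6] pitch 35.05 dyaw 0.24
expected
heel in board (hx,hy,hz) [-13.8  -0.1   8.6] pitch 35.0 dyaw -0.02
bias [-0.40237752  1.72871032 -0.37205504] [ 0.13453082 -0.04361471 -0.05942248]
```

View pics/wrist9.png

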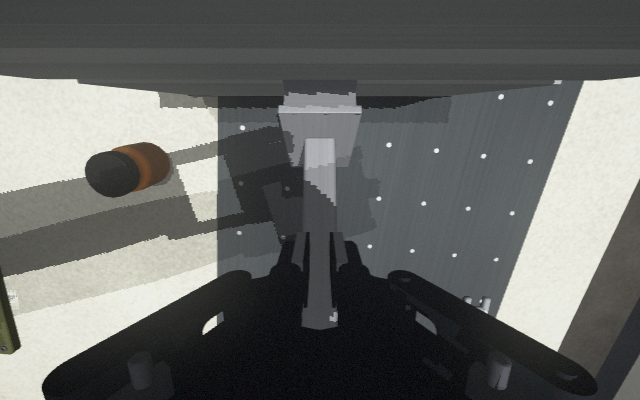

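```bash
python3 - <<'E'
from chk import *
s=bot.observe(); b=s['eef_pos']-load()[0]
for a in [(-11,12,35),(-7,13,35),(-5,13.5,32),(-4,13,27),(-3.5,12.5,22.5),(-3.2,11.5,18),(-3,10,13),(-3,8.5,9),(-3,7,5),(-2.7,6,2),(-2.5,5,0)]:
    p,Rr=tool_for(*a); dp,rv=rel(p-b,Rr); print(a,p.round(4),dp.round(2),rv.round(2),'toolz',Rr.as_matrix()[:,2].round(2))
E
```

```text
(-11, 12, 35) [0.5386 0.2416 0.2033] [-0.02  0.11  0.13] [-0.    0.    0.01] toolz [ 0.   -0.03 -1.  ]
(-7, 13, 35) [0.5381 0.2456 0.2043] [-0.03  0.27  0.17] [-0.    0.    0.01] toolz [ 0.   -0.03 -1.  ]
(-5, 13.5, 32) [0.538  0.2468 0.2009] [-0.04  0.32  0.04] [0.37 0.05 0.01] toolz [-0.    0.02 -1.  ]
(-4, 13, 27) [0.5379 0.247  0.1939] [-0.04  0.33 -0.24] [0.99 0.12 0.01] toolz [-0.01  0.11 -0.99]
(-3.5, 12.5, 22.5) [0.5379 0.2473 0.1875] [-0.04  0.34 -0.5 ] [1.55 0.18 0.01] toolz [-0.02  0.18 -0.98]
(-3.2, 11.5, 18) [0.5379 0.2478 0.1806] [-0.04  0.36 -0.77] [2.11 0.24 0.01] toolz [-0.03  0.26 -0.97]
(-3, 10, 13) [0.5377 0.2488 0.1726] [-0.05  0.4  -1.09] [2.73 0.31 0.01] toolz [-0.04  0.34 -0.94]
(-3, 8.5, 9) [0.5376 0.2498 0.166 ] [-0.05  0.44 -1.36] [3.23 0.37 0.01] toolz [-0.05  0.41 -0.91]
(-3, 7, 5) [0.5375 0.2512 0.1594] [-0.06  0.5  -1.62] [3.73 0.42 0.01] toolz [-0.05  0.47 -0.88]
(-2.7, 6, 2) [0.5373 0.2528 0.1547] [-0.07  0.56 -1.81] [4.1  0.46 0.01] toolz [-0.06  0.51 -0.86]
(-2.5, 5, 0) [0.5372 0.2539 0.1513] [-0.07  0.61 -1.95] [4.35 0.49 0.01] toolz [-0.06  0.54 -0.84]
```

Emit:
move_arm(targets=[[[-0.02,0.11,0.13,0,0,0,0],[-0.03,0.27,0.17,0,0,0,0],[-0.04,0.32,0.04,0.37,0.05,0,0],[-0.04,0.33,-0.1,0.68,0.08,0,0],[-0.04,0.33,-0.24,1.0,0.12,0,0],[-0.04,0.34,-0.37,1.27,0.15,0,0],[-0.04,0.34,-0.5,1.55,0.18,0,0],[-0.04,0.35,-0.63,1.83,0.21,0,0],[-0.04,0.36,-0.77,2.1,0.24,0,0],[-0.04,0.36,-0.77,2.1,0.24,0,0]]], squeeze=120)

```text
time_s: 16.25
eef_pos: [0.5378, 0.2474, 0.1802]
tcp_rot: [-0.098, 0.66, 0.74, 0.086]
ft_force: [0.4, 0.4, -2.1]
width: 0.0107
```

```bash
python3 - <<'E'
from chk import *
upd([-0.04, 0.36, -0.77, 2.1, 0.24, 0])
x,W,s,T=meas(expect(),'wrist10')
boardw(W); inboard(x); print('expected'); inboard(expect())
s=bot.observe(); b=s['eef_pos']-load()[0]; print('bias',b*1000, s['wrist_torque'].round(2),s['ft_force'].round(1))
for a in [(-3,10,13),(-3,8.5,9),(-3,7,5),(-2.7,6,2),(-2.5,5,0),(-2.5,2,0)]:
    p,Rr=tool_for(*a); dp,rv=rel(p-b,Rr); print(a,p.round(4),dp.round(2),rv.round(2))
E
```

```text
t 16.25 tcp [0.5378 0.2474 0.1802] cmd [0.5384 0.2461 0.1811] w 0.0107 F [ 0.4  0.4 -2.1] v 0.0154
fit 9564 [ 5.3210e+02  2.9859e+02  1.1757e+02  9.6470e+01  1.9040e+01 -5.0000e-02] 0.33
rel rot euler [ 1.1000e-01 -3.4070e+01  1.7982e+02] t [33.5  0.3 73.8] lean 34.07
board 9305 9305 yaw 6.46 y@.529 0.3253 std 0.0002 z 0.03 0.165
heel in board (hx,hy,hz) [-3.8  0.   9.7] pitch 19.04 dyaw 0.01
expected
heel in board (hx,hy,hz) [-3.3 -0.1 11.3] pitch 18.14 dyaw -0.02
bias [-0.38177211  1.57946055 -0.4095527 ] [-0.2   0.06 -0.02] [ 1.   0.3 -2.9]
(-3, 10, 13) [0.5377 0.2488 0.1726] [-0.01  0.04 -0.32] [0.63 0.07 0.01]
(-3, 8.5, 9) [0.5376 0.2498 0.166 ] [-0.01  0.09 -0.59] [1.13 0.13 0.01]
(-3, 7, 5) [0.5375 0.2512 0.1594] [-0.02  0.14 -0.85] [1.63 0.18 0.01]
(-2.7, 6, 2) [0.5373 0.2528 0.1547] [-0.03  0.2  -1.04] [2.   0.22 0.01]
(-2.5, 5, 0) [0.5372 0.2539 0.1513] [-0.03  0.25 -1.17] [2.25 0.25 0.01]
(-2.5, 2, 0) [0.5372 0.2539 0.1483] [-0.03  0.25 -1.29] [2.25 0.25 0.01]
```

```bash
python3 - <<'E'
from chk import *
x,W,s,T=meas(expect(),None,'Tth.npy'); inboard(x)
b=s['eef_pos']-load()[0]
for a in [(-3.2,10,14),(-3,9,10),(-3,8,6),(-2.7,6,2.5),(-2.5,4.5,0),(-2.5,2,0)]:
    p,Rr=tool_for(*a); dp,rv=rel(p-b,Rr); print(a,p.round(4),dp.round(2),rv.round(2))
E
```

```text
t 16.3 tcp [0.538  0.2477 0.1806] cmd [0.5384 0.2461 0.1811] w 0.0114 F [ 1.   0.3 -2.9] v 0.0088
fit 9500 [5.3287e+02 2.9878e+02 1.1786e+02 9.6620e+01 1.9210e+01 1.9000e-01] 0.33
rel rot euler [-5.0000e-02 -3.4250e+01 -1.7984e+02] t [33.3  0.8 73.9] lean 34.25
heel in board (hx,hy,hz) [-3.5 -1.   9.9] pitch 19.21 dyaw 0.16
(-3.2, 10, 14) [0.5367 0.2486 0.174 ] [-0.05  0.04 -0.27] [ 0.64  0.05 -0.  ]
(-3, 9, 10) [0.5366 0.2497 0.1678] [-0.05  0.08 -0.51] [ 1.14  0.11 -0.  ]
(-3, 8, 6) [0.5365 0.251  0.1618] [-0.06  0.13 -0.75] [ 1.64  0.17 -0.  ]
(-2.7, 6, 2.5) [0.5363 0.2527 0.1554] [-0.07  0.2  -1.01] [ 2.07  0.22 -0.01]
(-2.5, 4.5, 0) [0.5361 0.2541 0.1509] [-0.07  0.26 -1.19] [ 2.38  0.25 -0.01]
(-2.5, 2, 0) [0.5361 0.2541 0.1484] [-0.07  0.26 -1.29] [ 2.38  0.25 -0.01]
```

Emit:
move_arm(targets=[[[-0.01,0.02,-0.14,0.32,0.03,0,0],[-0.02,0.04,-0.27,0.64,0.06,0,0],[-0.02,0.06,-0.39,0.9,0.09,0,0],[-0.02,0.08,-0.51,1.14,0.11,0,0],[-0.02,0.1,-0.63,1.39,0.14,0,0],[-0.02,0.13,-0.75,1.64,0.17,0,0],[-0.03,0.16,-0.88,1.86,0.2,0,0],[-0.03,0.2,-1.02,2.08,0.22,0,0],[-0.03,0.26,-1.19,2.38,0.25,0,0],[-0.03,0.26,-1.19,2.38,0.25,0,0]]], squeeze=120)

```text
time_s: 17.6
eef_pos: [0.5368, 0.2539, 0.1498]
tcp_rot: [-0.219, 0.636, 0.713, 0.196]
ft_force: [0.3, 0.1, -3.2]
width: 0.0108
```

```bash
python3 - <<'E'
from chk import *
upd([-0.03, 0.26, -1.19, 2.38, 0.25, 0])
x,W,s,T=meas(expect(),'wrist11')
boardw(W); inboard(x); print('expected'); inboard(expect())
s=bot.observe(); b=s['eef_pos']-load()[0]; print('bias',b*1000, s['wrist_torque'].round(2),s['ft_force'].round(1))
im,d,_=snap('side','side11'); cv2.imwrite('pics/side11c.png',cv2.resize(cv2.imread('pics/side11.png')[60:280,200:400],None,fx=3,fy=2.7))
E
```

```text
t 17.6 tcp [0.5368 0.2539 0.1498] cmd [0.5376 0.2526 0.1513] w 0.0108 F [ 0.3  0.1 -3.2] v 0.0158
fit 11896 [5.2984e+02 3.2167e+02 1.0605e+02 9.6650e+01 1.0000e+00 3.2000e-01] 0.39
rel rot euler [-1.7000e-01 -3.5220e+01 -1.7954e+02] t [31.7  0.8 74.5] lean 35.22
board 23530 21619 yaw 6.46 y@.529 0.3253 std 0.0003 z 0.03 0.165
heel in board (hx,hy,hz) [-2.6 -0.8  2. ] pitch 1.0 dyaw 0.19
expected
heel in board (hx,hy,hz) [-2.6 -0.9  4. ] pitch 0.04 dyaw 0.11
bias [-0.52152565  1.51536949 -0.83899211] [-0.49 -0.07  0.04] [ 1.1  0.2 -2.8]
```

View pics/wrist11.png

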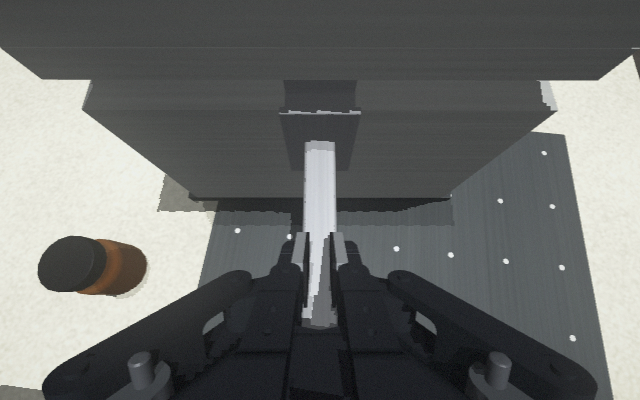

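View pics/side11c.png

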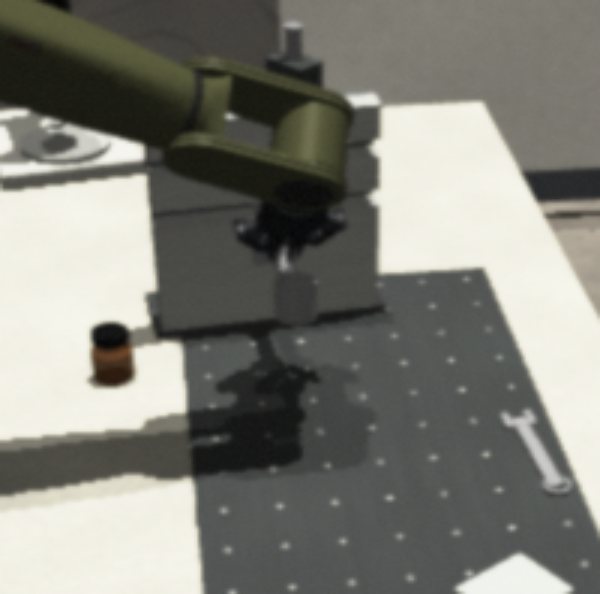

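Emit:
move_arm(targets=[[[0,0,-0.03,0.03,0,0,0],[0,0,-0.06,0.06,0,0,0],[0,0,-0.09,0.1,0.01,0,0],[0,0,-0.11,0.12,0.01,0,0],[0,0,-0.11,0.12,0.01,0,0],[0,0,-0.11,0.12,0.01,0,0],[0,0,-0.11,0.12,0.01,0,0],[0,0,-0.11,0.12,0.01,0,0],[0,0,-0.11,0.12,0.01,0,0],[0,0,-0.11,0.12,0.01,0,0]]], squeeze=120)

```text
time_s: 18.95
eef_pos: [0.5372, 0.2544, 0.1482]
tcp_rot: [-0.225, 0.634, 0.712, 0.202]
ft_force: [1.0, 0.7, -4.0]
width: 0.0113
```

```bash
python3 - <<'E'
from chk import *
upd([0,0,-.11,.12,.01, 0])
x,W,s,T=meas(expect(),'wrist12')
inboard(x); print('expected'); inboard(expect())
s=bot.observe(); b=s['eef_pos']-load()[0]; print('bias',b*1000, s['wrist_torque'].round(2),s['ft_force'].round(1))
E
```

```text
t 18.95 tcp [0.5372 0.2544 0.1482] cmd [0.5376 0.2526 0.1486] w 0.0113 F [ 1.   0.7 -4. ] v 0.0016
fit 12838 [5.3035e+02 3.2273e+02 1.0557e+02 9.6670e+01 1.0000e-02 1.0000e-01] 0.5
rel rot euler [-1.6000e-01 -3.5210e+01 -1.7962e+02] t [31.5  0.8 74.5] lean 35.21
heel in board (hx,hy,hz) [-2.8 -1.2  1.6] pitch 0.01 dyaw 0.21
expected
heel in board (hx,hy,hz) [-2.8 -1.   3. ] pitch -0.94 dyaw 0.13
bias [-0.36836253  1.76465558 -0.31188152] [-0.58 -0.11  0.01] [ 0.1 -0.2 -3.2]
```

Emit:
move_arm(targets=[[[0,0,-0.02,0,0,0,0],[0,0,-0.04,0,0,0,0],[0,0,-0.06,0,0,0,0],[0,0,-0.07,0,0,0,0],[0,0,-0.08,0,0,0,0],[0,0,-0.08,0,0,0,0],[0,0,-0.08,0,0,0,0],[0,0,-0.08,0,0,0,0],[0,0,-0.08,0,0,0,0],[0,0,-0.08,0,0,0,0]]], squeeze=120)

```text
time_s: 20.25
eef_pos: [0.5372, 0.2544, 0.1463]
tcp_rot: [-0.225, 0.634, 0.712, 0.202]
ft_force: [-0.6, -0.4, -3.0]
width: 0.0109
```

```bash
python3 - <<'E'
from chk import *
upd([0,0,-.08,0,0, 0])
x,W,s,T=meas(expect(),'wrist13')
inboard(x)
s=bot.observe(); b=s['eef_pos']-load()[0]; print('bias',b*1000, s['wrist_torque'].round(2),s['ft_force'].round(1))
E
```

```text
t 20.25 tcp [0.5372 0.2544 0.1463] cmd [0.5376 0.2526 0.1466] w 0.0109 F [-0.6 -0.4 -3. ] v 0.0012
fit 13009 [ 5.3037e+02  3.2299e+02  1.0391e+02  9.6680e+01 -2.1000e-01  8.0000e-02] 0.46
rel rot euler [-1.7000e-01 -3.4980e+01 -1.7963e+02] t [31.9  0.9 74.3] lean 34.98
heel in board (hx,hy,hz) [-2.8 -1.2 -0.1] pitch -0.21 dyaw 0.22
bias [-0.39030092  1.76345151 -0.34718777] [-0.5  -0.08  0.  ] [-0.1  0.3 -2.5]
```

Emit:
move_arm(targets=[[[0,0,-0.02,0,0,0,0],[0,0,-0.04,0,0,0,0],[0,0,-0.04,0,0,0,0],[0,0,-0.04,0,0,0,20],[0,0,-0.04,0,0,0,28],[0,0,-0.04,0,0,0,40],[0,0,-0.04,0,0,0,50],[0,0,-0.04,0,0,0,50],[0,0,-0.04,0,0,0,50],[0,0,-0.04,0,0,0,50]]], squeeze=60)

```text
time_s: 21.55
eef_pos: [0.5372, 0.2543, 0.1452]
tcp_rot: [-0.225, 0.634, 0.712, 0.202]
ft_force: [-0.6, 0.7, -0.2]
width: 0.0499
```

```bash
python3 - <<'E'
from chk import *
upd([0,0,-.04,0,0, 0])
x,W,s,T=meas(expect(),'wrist14')
inboard(x)
p,R0=load(); z=quat(s).as_matrix()[:,2]; print('toolz',z, 'back 100mm units',(-z*.1/.025).round(2))
E
```

```text
t 21.55 tcp [0.5372 0.2543 0.1452] cmd [0.5376 0.2526 0.1456] w 0.0499 F [-0.6  0.7 -0.2] v 0.0024
fit 13852 [ 5.2989e+02  3.2559e+02  1.0357e+02  9.6500e+01 -3.1000e+00  2.0000e-01] 0.44
rel rot euler [ 5.0000e-02 -3.2090e+01 -1.7965e+02] t [34.5  0.7 75.3] lean 32.09
heel in board (hx,hy,hz) [-3.8 -1.2 -0.5] pitch -3.1 dyaw 0.04
toolz [-0.06301239  0.57289694 -0.81720165] back 100mm units [ 0.25 -2.29  3.27]
```

View pics/wrist14.png

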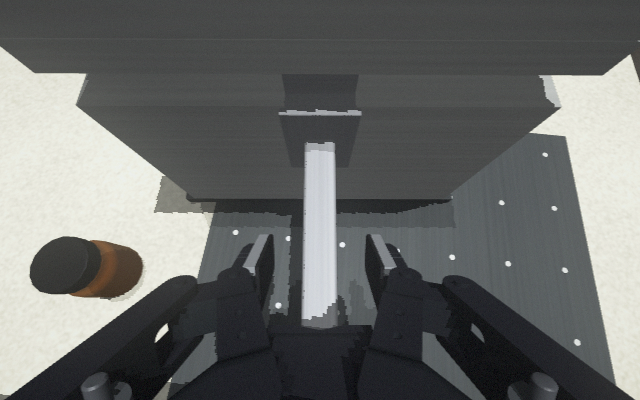

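```bash
python3 - <<'E'
from chk import *
Rt=Rhold(96.46,0)*Rtool_in_holder(0)
p=np.array([.4608,-.3408,.22]); a=rel(p,Rt); print(load()[0],a[0].round(2),a[1].round(2))
E
```

```text
[0.5376  0.2526  0.14555] [ -3.07 -23.74   2.98] [-4.37 -0.48 -0.01]
```

Emit:
move_arm(targets=[[[0.1,-1.0,1.45,0,0,0,50],[0.27,-2.5,3.5,0,0,0,50],[0.1,-4.6,4.7,-0.6,-0.07,0,60],[-0.2,-6.9,5,-1.2,-0.13,0,60],[-0.5,-9.2,4.8,-1.8,-0.2,0,60],[-0.9,-11.5,4.5,-2.4,-0.26,0,60],[-1.3,-13.8,4.2,-3.0,-0.33,0,60],[-1.7,-16,3.9,-3.6,-0.4,0,60],[-2.1,-18.2,3.6,-4.0,-0.44,0,60],[-2.5,-20.3,3.3,-4.37,-0.48,0,60]]])

```text
time_s: 22.85
eef_pos: [0.4743, -0.2547, 0.2277]
tcp_rot: [0.001, 0.665, 0.747, -0.0]
ft_force: [1.3, 0.1, -0.7]
width: 0.0599
```

Emit:
move_arm(targets=[[[-0.2,-1.2,-0.1,0,0,0,60],[-0.4,-2.4,-0.2,0,0,0,60],[-0.57,-3.44,-0.3,0,0,0,60],[-0.57,-3.44,-0.3,0,0,0,60],[-0.57,-3.44,-0.3,0,0,0,60],[-0.57,-3.44,-0.3,0,0,0,60],[-0.57,-3.44,-0.3,0,0,0,60],[-0.57,-3.44,-0.3,0,0,0,60],[-0.57,-3.44,-0.3,0,0,0,60],[-0.57,-3.44,-0.3,0,0,0,60]]])

```text
time_s: 24.1
eef_pos: [0.4605, -0.3391, 0.2202]
tcp_rot: [-0.0, 0.665, 0.747, 0.0]
ft_force: [0.4, -0.0, 0.3]
width: 0.0601
```

```bash
cat >> chk.py <<'E'
def micres(v,p):
    rr=np.hypot(p[:,0]-v[0],p[:,1]-v[1]); z=p[:,2]-v[2]
    def cyl(R_,z0,z1):
        q=np.c_[rr-R_,abs(z-(z0+z1)/2)-(z1-z0)/2]; return np.linalg.norm(np.maximum(q,0),axis=1)+np.minimum(q.max(1),0)
    return np.min([cyl(14,0,45),cyl(9,0,100),cyl(4,0,112)],axis=0)
E
python3 - <<'E'
from chk import *
upd([-2.5,-20.3,3.3,-4.37,-.48,0]); upd([-.57,-3.44,-.3,0,0,0])
im,d,s=snap('wrist','wrist15'); W=cloud(d,'wrist',s); print(s['time_s'],s['eef_pos'],load()[0],abs(s['joint_vel']).max(),s['q'].round(2))
W2=W[(abs(W[...,0]-.461)<.03)&(abs(W[...,1]+.341)<.03)&(W[...,2]>.01)&(W[...,2]<.13)]
r=least_squares(micres,[461,-341,0],args=(W2*1000,),loss='soft_l1'); print('mic',len(W2),r.x,np.median(abs(r.fun)))
E
```

```text
24.1 [ 0.46051137 -0.33909751  0.22023853] [ 0.46085 -0.3409   0.22055] 0.0025783098944235604 [-0.73 -0.05  1.83  0.    1.36 -0.84]
mic 644 [ 4.60758453e+02 -3.41152779e+02 -3.03401449e-01] 0.24082701914157223
```

View pics/wrist15.png

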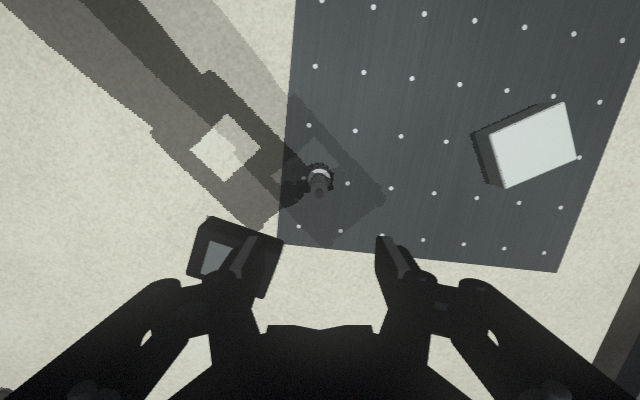

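Emit:
move_arm(targets=[[[0.01,-0.08,-0.8,0,0,0,60],[0.01,-0.08,-1.7,0,0,0,60],[0.01,-0.08,-2.6,0,0,0,60],[0.01,-0.08,-3.5,0,0,0,55],[0.01,-0.08,-4.4,0,0,0,50],[0.01,-0.08,-5.1,0,0,0,50],[0.01,-0.08,-5.55,0,0,0,50],[0.01,-0.08,-5.55,0,0,0,50],[0.01,-0.08,-5.55,0,0,0,50],[0.01,-0.08,-5.55,0,0,0,30]]], squeeze=80)

```text
time_s: 25.4
eef_pos: [0.4613, -0.3417, 0.0826]
tcp_rot: [0.001, 0.665, 0.747, 0.0]
ft_force: [0.3, 0.1, -0.1]
width: 0.0331
```

```bash
python3 - <<'E'
from chk import *
upd([.01,-.08,-5.55,0,0,0])
s=bot.observe(); print(s['time_s'],s['eef_pos'],load()[0],s['width'],s['ft_force'].round(1))
E=np.array([529.9,325.6,103.6,96.5,-3.1,0.2])
for c in ['top','side']:
    im,d,s=snap(c,c+'16'); W=cloud(d,c,s)
    w=W[~np.isnan(W[...,0])]; q=R.from_euler('ZYX',E[3:],degrees=True).inv().apply(w*1000-E[:3])
    k=(abs(sd(q))<7)&(q[:,0]<-7)&(abs(q[:,1])<32); w=w[k]; print(c,len(w))
    f=lambda v: sd(R.from_euler('ZYX',[E[3],v[3],0],degrees=True).inv().apply(w*1000-v[:3]))
    r=least_squares(f,[*E[:3],-3],loss='soft_l1'); print(r.x.round(2),np.median(abs(r.fun)))
    print('cup floor',(r.x[:3]+R.from_euler('ZYX',[E[3],r.x[3],0],degrees=True).apply([-145,0,5])).round(1),'rim',(r.x[:3]+R.from_euler('ZYX',[E[3],r.x[3],0],degrees=True).apply([-145,0,50])).round(1))
Rm=R.from_euler('ZYX',E[3:],degrees=True); print('wrist est floor',(E[:3]+Rm.apply([-145,0,5])).round(1),'rim',(E[:3]+Rm.apply([-145,0,50])).round(1))
cv2.imwrite('pics/side16c.png',cv2.resize(cv2.imread('pics/side16.png')[60:280,200:400],None,fx=3,fy=2.7))
E
```

```text
25.4 [ 0.46132885 -0.3416609   0.08260077] [ 0.4611 -0.3429  0.0818] 0.033117346474112935 [ 0.3  0.1 -0.1]
top 582
[527.8  326.36 104.13  -2.47] 1.0624173586721586
cup floor [544.2 182.2 102.9] rim [544.4 180.3 147.8]
side 367
[531.96 322.79 104.96  -3.44] 0.991187494548786
cup floor [548.4 178.7 101.3] rim [548.7 176.  146.2]
wrist est floor [546.3 181.5 100.8] rim [546.8 179.1 145.7]
```

View pics/side16c.png

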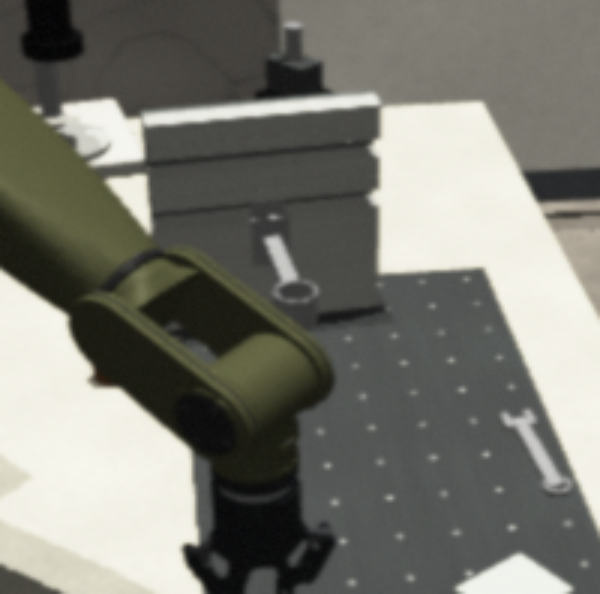

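Emit:
move_arm(targets=[[[0,0,0,0,0,0,0],[0,0,0,0,0,0,0],[0,0,0,0,0,0,0],[0,0,0,0,0,0,0],[0,0,0.3,0,0,0,0],[0,0,1,0,0,0,0],[0,0,2,0,0,0,0],[0,0,3.2,0,0,0,0],[0,0,4.4,0,0,0,0],[0,0,5.6,0,0,0,0]]], squeeze=100)

```text
time_s: 26.75
eef_pos: [0.4606, -0.341, 0.2232]
tcp_rot: [0.0, 0.665, 0.747, 0.0]
ft_force: [-0.1, -0.6, -1.6]
width: 0.0116
```

```bash
python3 - <<'E'
from chk import *
upd([0,0,5.6,0,0,0])
s=bot.observe(); print(s['time_s'],s['eef_pos'],load()[0],s['width'],s['ft_force'].round(1))
im,d,s=snap('wrist','wrist17')
T=np.array([.5465,.1798,.200]); print((T-load()[0])/.025)
E
```

```text
26.75 [ 0.46061628 -0.34097779  0.22321702] [ 0.4611 -0.3429  0.2218] 0.011554608097519506 [-0.1 -0.6 -1.6]
[ 3.416 20.908 -0.872]
```

View pics/wrist17.png

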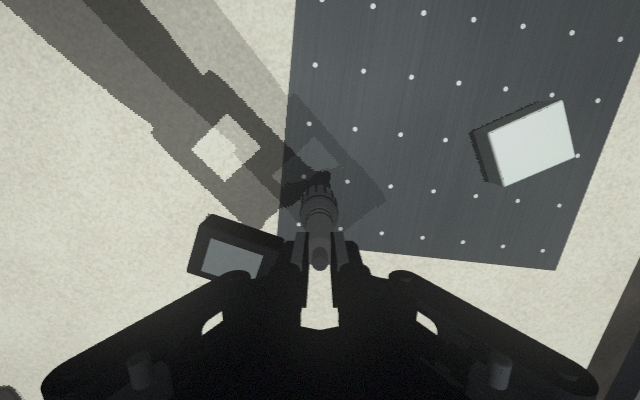

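Emit:
move_arm(targets=[[[0.1,0.6,0.6,0,0,0,0],[0.3,1.8,1.3,0,0,0,0],[0.6,3.6,1.9,0,0,0,0],[0.9,5.6,2,0,0,0,0],[1.2,7.6,2,0,0,0,0],[1.6,9.6,2,0,0,0,0],[1.9,11.6,2,0,0,0,0],[2.2,13.6,2,0,0,0,0],[2.6,15.6,2,0,0,0,0],[2.9,17.5,2,0,0,0,0]]])

```text
time_s: 28.05
eef_pos: [0.5321, 0.0989, 0.2704]
tcp_rot: [-0.001, 0.665, 0.747, -0.001]
ft_force: [0.7, -0.6, -1.7]
width: 0.0117
```

Emit:
move_arm(targets=[[[0.2,1.4,0,0,0,0,0],[0.35,2.3,0,0,0,0,0],[0.45,3.0,0,0,0,0,0],[0.52,3.36,0,0,0,0,0],[0.52,3.36,0,0,0,0,0],[0.52,3.36,0,0,0,0,0],[0.52,3.36,0,0,0,0,0],[0.52,3.36,0,0,0,0,0],[0.52,3.36,0,0,0,0,0],[0.52,3.36,0,0,0,0,0]]])

```text
time_s: 29.3
eef_pos: [0.5462, 0.1803, 0.2715]
tcp_rot: [-0.0, 0.665, 0.747, 0.0]
ft_force: [-0.1, -0.1, -2.0]
width: 0.012
```

```bash
python3 - <<'E'
from chk import *
upd([2.9,17.5,2,0,0,0]); upd([.52,3.36,0,0,0,0])
im,d,s=snap('wrist','wrist18'); W=cloud(d,'wrist',s); print(s['time_s'],s['eef_pos'],load()[0],abs(s['joint_vel']).max(),s['width'],s['ft_force'].round(1))
# mic in hand
p=s['eef_pos']; W2=W[(abs(W[...,0]-p[0])<.035)&(abs(W[...,1]-p[1])<.035)&(W[...,2]>p[2]-.1)&(W[...,2]<p[2]-.025)]
v0=[p[0]*1000,p[1]*1000,p[2]*1000-83]
r=least_squares(micres,v0,args=(W2*1000,),loss='soft_l1'); print('mic',len(W2),r.x,np.median(abs(r.fun)))
def tilt(v):
    q=W2*1000-v[:3]; q=R.from_rotvec([v[3],v[4],0]).inv().apply(q); return micres([0,0,0],q)
r2=least_squares(tilt,[*v0,0,0],loss='soft_l1'); print('tilted',r2.x[:3],np.degrees(r2.x[3:]),np.median(abs(r2.fun)))
E0=np.array([529.9,325.6,103.6,96.5,-3.1,0.2])
w=W[~np.isnan(W[...,0])]; q=R.from_euler('ZYX',E0[3:],degrees=True).inv().apply(w*1000-E0[:3])
k=(abs(sd(q))<6)&(q[:,0]<-5)&(abs(q[:,1])<30); w=w[k]
x,rr=fit6(w,E0); print('holder',len(w),x.round(2),rr); Rm=R.from_euler('ZYX',x[3:],degrees=True)
print('floor',(x[:3]+Rm.apply([-145,0,5])).round(1),'rim',(x[:3]+Rm.apply([-145,0,50])).round(1)); inboard(x)
for c in ['top','side']:
    snap(c,c+'18')
cv2.imwrite('pics/side18c.png',cv2.resize(cv2.imread('pics/side18.png')[60:280,200:400],None,fx=3,fy=2.7))
E
```

```text
29.3 [0.54622874 0.18026054 0.27148103] [0.5466 0.1786 0.2718] 0.001501643201219634 0.012049846093157063 [-0.1 -0.1 -2. ]
mic 1047 [546.08177121 180.66198013 188.7609512 ] 0.24464735910845548
tilted [545.8433995  180.73571137 188.75182693] [0.13783499 0.4544734 ] 0.24695169344447976
holder 4385 [ 5.2948e+02  3.2521e+02  1.0334e+02  9.6560e+01 -2.8500e+00  4.0000e-02] 0.359475934195423
floor [546.1 181.1 101.1] rim [546.3 178.9 146.1]
heel in board (hx,hy,hz) [-3.8 -0.5 -0.8] pitch -2.85 dyaw 0.1
```

View pics/wrist18.png

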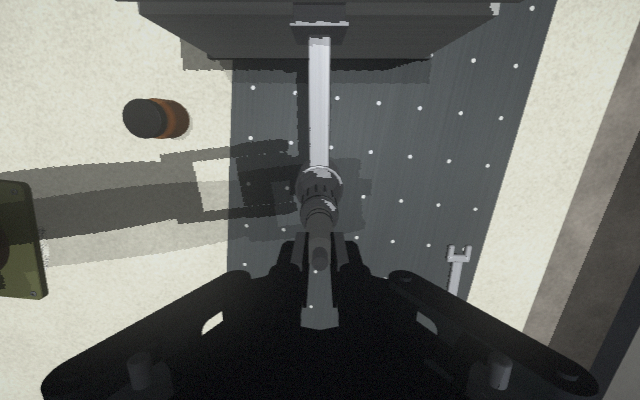

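View pics/side18c.png

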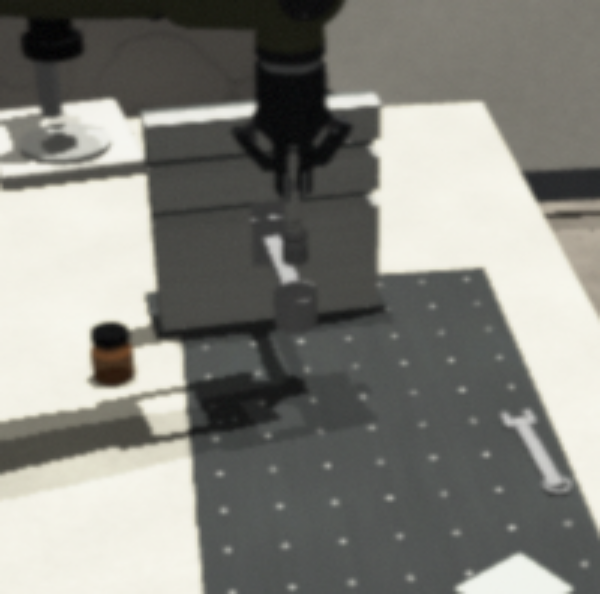

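Emit:
move_arm(targets=[[[0,-0.08,-0.3,0.18,0.02,0,0],[0,-0.16,-0.8,0.35,0.04,0,0],[0,-0.16,-1.3,0.35,0.04,0,0],[0,-0.16,-1.7,0.35,0.04,0,0],[0,-0.16,-2.1,0.35,0.04,0,0],[0,-0.16,-2.5,0.35,0.04,0,0],[0,-0.16,-2.8,0.35,0.04,0,0],[0,-0.15,-3.1,0.35,0.04,0,0],[0,-0.15,-3.3,0.35,0.04,0,0],[0,-0.15,-3.3,0.35,0.04,0,0]]])

```text
time_s: 30.7
eef_pos: [0.546, 0.1766, 0.1885]
tcp_rot: [-0.019, 0.665, 0.746, 0.016]
ft_force: [-0.4, 0.1, -1.8]
width: 0.0118
```

```bash
cat > mh.py <<'E'
from chk import *
im,d,s=snap('wrist','wristm_%d'%int(bot.observe()['time_s']*100)); W=cloud(d,'wrist',s); print(s['time_s'],s['eef_pos'],load()[0],abs(s['joint_vel']).max(),s['width'],s['ft_force'].round(1))
E0=np.array([529.5,325.2,103.4,96.5,-2.9,0.0])
w=W[~np.isnan(W[...,0])]; q=R.from_euler('ZYX',E0[3:],degrees=True).inv().apply(w*1000-E0[:3])
k=(abs(sd(q))<6)&(q[:,0]<-5)&(abs(q[:,1])<30); w=w[k]
x,rr=fit6(w,E0); print('holder',len(w),x.round(2),rr); Rm=R.from_euler('ZYX',x[3:],degrees=True)
fl=x[:3]+Rm.apply([-145,0,5]); print('floor',fl.round(1),'rim',(x[:3]+Rm.apply([-145,0,50])).round(1)); inboard(x)
W2=W[~np.isnan(W[...,0])]; q=Rm.inv().apply(W2*1000-fl); rr_=np.hypot(q[:,0],q[:,1]); W2=W2[(rr_<19)&(q[:,2]>20)&(q[:,2]<125)]
def tilt(v):
    q=W2*1000-v[:3]; q=R.from_rotvec([v[3],v[4],0]).inv().apply(q); return micres([0,0,0],q)
r2=least_squares(tilt,[*fl,0,0],loss='soft_l1'); print('mic',len(W2),r2.x[:3].round(2),'tilt',np.degrees(r2.x[3:]).round(2),np.median(abs(r2.fun)).round(2),'in holder rel floor',Rm.inv().apply(r2.x[:3]-fl).round(1))
E
python3 - <<'E'
from chk import *
upd([0, -0.15, -3.3, 0.35, 0.04, 0])
E
python3 mh.py; ls pics | grep wristm
```

```text
30.7 [0.54600906 0.17656448 0.18849942] [0.5466  0.17485 0.1893 ] 0.01297262006937984 0.011800156537836165 [-0.4  0.1 -1.8]
holder 7189 [ 5.2954e+02  3.2527e+02  1.0330e+02  9.6500e+01 -2.8100e+00 -9.0000e-02] 0.377587885769878
floor [546.  181.1 101.2] rim [546.1 178.9 146.1]
heel in board (hx,hy,hz) [-3.7 -0.4 -0.8] pitch -2.81 dyaw 0.04
mic 3392 [545.57 177.9  120.08] tilt [0.19 0.45] 2.47 in holder rel floor [-2.2  0.7 19. ]
wristm_3070.png
```

Emit:
move_arm(targets=[[[0,0,-0.04,0,0,0,0],[0,0,-0.08,0,0,0,0],[0,0,-0.11,0,0,0,0],[0,0,-0.14,0,0,0,0],[0,0,-0.16,0,0,0,0],[0,0,-0.18,0,0,0,0],[0,0,-0.19,0,0,0,0],[0,0,-0.19,0,0,0,0],[0,0,-0.19,0,0,0,0],[0,0,-0.19,0,0,0,0]]])

```text
time_s: 32.0
eef_pos: [0.5462, 0.1766, 0.1842]
tcp_rot: [-0.019, 0.665, 0.746, 0.017]
ft_force: [0.4, 0.1, -1.7]
width: 0.0113
```

```bash
python3 - <<'E'
from chk import *
upd([0,0,-.19,0,0,0])
for i in range(4):
    s=bot.observe(); print(s['time_s'],s['eef_pos'],load()[0],s['ft_force'].round(2),s['wrist_torque'].round(2)); viewer.snapshot('side')
E
python3 mh.py
```

```text
32.0 [0.54623265 0.17660985 0.18421791] [0.5466  0.17485 0.18455] [ 0.36  0.09 -1.71] [-0.06  0.01  0.04]
32.05 [0.54624043 0.17661895 0.18424778] [0.5466  0.17485 0.18455] [-0.02  0.74 -1.97] [-0.   -0.04  0.05]
32.1 [0.54623754 0.17660899 0.18425601] [0.5466  0.17485 0.18455] [-0.13  0.37 -1.36] [-0.08  0.06 -0.02]
32.15 [0.54623675 0.17660756 0.18425943] [0.5466  0.17485 0.18455] [-0.11 -1.15 -0.6 ] [-0.06  0.02  0.03]
32.2 [0.54625446 0.17660603 0.18426247] [0.5466  0.17485 0.18455] 0.0009677340874403475 0.011578374728879086 [-0.7  0.3 -0.9]
holder 7409 [ 5.2945e+02  3.2528e+02  1.0332e+02  9.6520e+01 -2.8000e+00  1.0000e-01] 0.38593437875962167
floor [545.9 181.2 101.2] rim [546.2 179.  146.2]
heel in board (hx,hy,hz) [-3.6 -0.6 -0.8] pitch -2.8 dyaw 0.06
mic 3530 [546.34 175.28 124.13] tilt [-2.92 -0.07] 2.87 in holder rel floor [-4.8  0.3 23.1]
```

Emit:
move_arm(targets=[[[0,0,-0.02,0,0,0,0],[0,0,-0.04,0,0,0,0],[0,0,-0.05,0,0,0,0],[0,0,-0.05,0,0,0,0],[0,0,-0.05,0,0,0,0],[0,0,-0.05,0,0,0,0],[0,0,-0.05,0,0,0,0],[0,0,-0.05,0,0,0,0],[0,0,-0.05,0,0,0,0],[0,0,-0.05,0,0,0,0]]])

```text
time_s: 33.5
eef_pos: [0.5465, 0.1767, 0.1835]
tcp_rot: [-0.018, 0.665, 0.746, 0.017]
ft_force: [-0.8, -0.9, 5.3]
width: 0.0113
```

```bash
python3 - <<'E'
from chk import *
upd([0,0,-.05,0,0,0])
for i in range(8):
    s=bot.observe(); print(s['time_s'],s['eef_pos'].round(4),load()[0],s['ft_force'].round(2),s['wrist_torque'].round(2)); viewer.snapshot('side')
E
python3 mh.py; ls -t pics | head -1
```

```text
33.5 [0.5465 0.1767 0.1835] [0.5466  0.17485 0.1833 ] [-0.78 -0.89  5.27] [-0.08  0.15  0.01]
33.55 [0.5465 0.1766 0.1835] [0.5466  0.17485 0.1833 ] [-0.78 -0.18  5.28] [-0.04  0.17 -0.03]
33.6 [0.5465 0.1766 0.1834] [0.5466  0.17485 0.1833 ] [-0.91 -0.09  5.55] [-0.04  0.17  0.  ]
33.65 [0.5465 0.1766 0.1834] [0.5466  0.17485 0.1833 ] [-0.84 -0.27  5.53] [-0.07  0.19 -0.01]
33.7 [0.5465 0.1766 0.1835] [0.5466  0.17485 0.1833 ] [-0.66 -1.13  6.08] [-0.09  0.2   0.04]
33.75 [0.5465 0.1767 0.1834] [0.5466  0.17485 0.1833 ] [-1.25 -1.39  4.44] [-0.06  0.25  0.02]
33.8 [0.5465 0.1766 0.1835] [0.5466  0.17485 0.1833 ] [-0.7  -0.24  5.37] [-0.06  0.15  0.04]
33.85 [0.5465 0.1767 0.1835] [0.5466  0.17485 0.1833 ] [-0.84 -1.58  4.91] [-0.07  0.2   0.  ]
33.9 [0.5464967  0.1766446  0.18344306] [0.5466  0.17485 0.1833 ] 0.0011422837087147763 0.011817963736721789 [-0.8 -0.6  5.7]
holder 7420 [ 5.2941e+02  3.2539e+02  1.0326e+02  9.6640e+01 -2.8900e+00 -2.0000e-02] 0.38681433682424426
floor [546.2 181.3 101. ] rim [546.4 179.  145.9]
heel in board (hx,hy,hz) [-3.6 -0.4 -0.8] pitch -2.89 dyaw 0.18
mic 3553 [546.62 175.26 123.95] tilt [-3.01 -0.25] 2.89 in holder rel floor [-4.9  0.3 23.3]
wristm_3390.png
```

Emit:
move_arm(targets=[[[0,0,0.02,0,0,0,0],[0,0,0.02,0,0,0,0],[0,0,0.02,0,0,0,14],[0,0,0.02,0,0,0,17],[0,0,0.02,0,0,0,20],[0,0,0.02,0,0,0,25],[0,0,0.02,0,0,0,32],[0,0,0.02,0,0,0,40],[0,0,0.02,0,0,0,46],[0,0,0.02,0,0,0,46]]], squeeze=40)

```text
time_s: 35.2
eef_pos: [0.5462, 0.1766, 0.1835]
tcp_rot: [-0.019, 0.665, 0.746, 0.017]
ft_force: [1.2, -0.3, -0.3]
width: 0.0463
```

```bash
python3 - <<'E'
from chk import *
upd([0,0,.02,0,0,0])
E
python3 mh.py; ls -t pics | head -1; cp pics/$(ls -t pics|head -1) pics/w_rel.png
```

```text
35.2 [0.54622599 0.17662463 0.1834941 ] [0.5466  0.17485 0.1838 ] 0.0015614807175870615 0.046256827268959806 [ 1.2 -0.3 -0.3]
holder 7619 [ 5.2943e+02  3.2539e+02  1.0331e+02  9.6510e+01 -2.8400e+00  2.0000e-02] 0.38072560029893054
floor [545.9 181.3 101.1] rim [546.1 179.  146.1]
heel in board (hx,hy,hz) [-3.6 -0.5 -0.8] pitch -2.84 dyaw 0.05
mic 2419 [545.36 180.88 101.07] tilt [2.88 0.26] 0.22 in holder rel floor [-0.3  0.6 -0. ]
wristm_3520.png
```

View pics/w_rel.png

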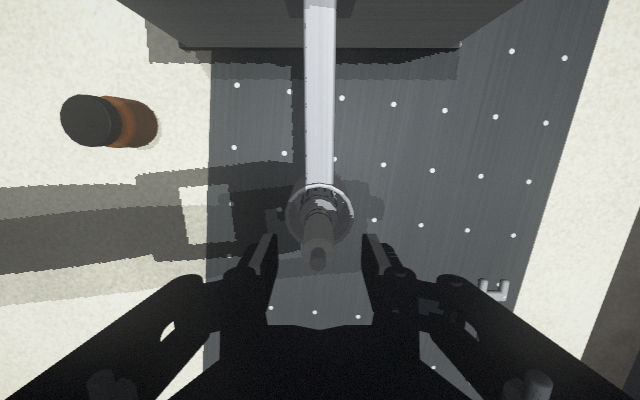

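Emit:
move_arm(targets=[[[0,-0.03,0.5,0,0,0,50],[0,-0.06,1.2,0,0,0,50],[0,-0.1,2.2,0,0,0,50],[0,-0.17,3.4,0,0,0,50],[0,-0.2,4.6,0,0,0,50],[0,-0.5,5.8,0,0,0,50],[0,-1.5,6.5,0,0,0,50],[-0.5,-3.0,6.5,0,0,0,50],[-1.0,-4.5,6.5,0,0,0,50],[-1.2,-5,6.5,0,0,0,50]]])

```text
time_s: 36.5
eef_pos: [0.516, 0.0502, 0.3479]
tcp_rot: [-0.017, 0.666, 0.746, 0.017]
ft_force: [-0.0, -0.4, 0.2]
width: 0.05
```

Emit:
move_arm(targets=[[[-0.5,-1.5,0,0,0,0,50],[-1,-3,0,0,0,0,50],[-1.2,-4,0,0,0,0,50],[-1.2,-4,0,0,0,0,50],[-1.2,-4,0,0,0,0,50],[-1.2,-4,0,0,0,0,50],[-1.2,-4,0,0,0,0,50],[-1.2,-4,0,0,0,0,50],[-1.2,-4,0,0,0,0,50],[-1.2,-4,0,0,0,0,50]]])

```text
time_s: 37.75
eef_pos: [0.4862, -0.0484, 0.346]
tcp_rot: [-0.019, 0.665, 0.746, 0.016]
ft_force: [-0.2, -0.3, 0.6]
width: 0.0501
```

```bash
python3 - <<'E'
from chk import *
s=bot.observe(); print(s['time_s'],s['eef_pos'],s['ft_force'])
for c in ['top','side','wrist']:
    im,d,s=snap(c,c+'20'); W=cloud(d,c,s); np.save('Wf_'+c+'.npy',W)
    if c=='wrist': continue
    old=np.load('W_'+c+'.npy')
    for l in ['jar','slide_box','supply','spanner']:
        r=viewer.masks_of(l,c); 
        for a in r[:1]:
            w=W[a['mask']]; w=w[~np.isnan(w[:,0])]; print(c,l,round(a['confidence'],2),np.percentile(w,[2,50,98],axis=0).round(3).tolist())
E
python3 mh.py
for c in top side; do python3 -c "
import cv2; im=cv2.imread('pics/${c}20.png'); cv2.imwrite('pics/${c}20c.png', cv2.resize(im[60:280,200:420] if '$c'=='side' else im[100:300,100:460],None,fx=2.2,fy=2.2,interpolation=cv2.INTER_CUBIC))"; done
```

```text
37.75 [ 0.48623961 -0.04835493  0.34595911] [-0.19144411 -0.33685691  0.61127798]
top jar 0.77 [[0.304, 0.199, 0.003], [0.329, 0.217, 0.073], [0.35, 0.245, 0.08]]
top slide_box 0.66 [[0.662, -0.321, 0.005], [0.707, -0.27, 0.035], [0.753, -0.225, 0.04]]
top supply 0.66 [[0.391, 0.312, 0.01], [0.522, 0.334, 0.278], [0.66, 0.376, 0.328]]
top spanner 0.77 [[0.773, -0.084, 0.001], [0.796, 0.004, 0.007], [0.813, 0.074, 0.013]]
side jar 0.73 [[0.307, 0.191, -0.002], [0.332, 0.206, 0.044], [0.356, 0.302, 0.077]]
side slide_box 0.56 [[0.659, -0.328, 0.005], [0.707, -0.29, 0.033], [0.761, -0.239, 0.039]]
side supply 0.6 [[0.307, -0.515, 0.005], [0.362, -0.487, 0.044], [0.416, -0.432, 0.05]]
side spanner 0.64 [[0.779, -0.09, -0.001], [0.799, -0.025, 0.006], [0.816, 0.065, 0.011]]
38.3 [ 0.48623667 -0.04840771  0.34599906] [0.5466  0.17485 0.1838 ] 0.0007294081796166348 0.05000933655348207 [ 0.1 -0.2 -0.2]
holder 733 [ 5.0891e+02  3.2168e+02  1.0304e+02  1.0482e+02 -2.7500e+00 -4.1000e-01] 0.2289106869947517
floor [546.  181.4 101.1] rim [546.2 179.3 146. ]
heel in board (hx,hy,hz) [-4.9 20.4 -1. ] pitch -2.75 dyaw 8.36
mic 141 [546.46 181.6  100.93] tilt [ 3.73 -1.47] 0.22 in holder rel floor [ 0.  -0.5 -0.2]
```

View pics/side20c.png

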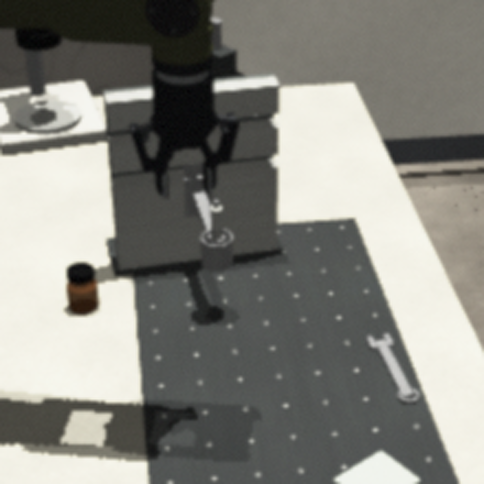

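View pics/wrist20.png

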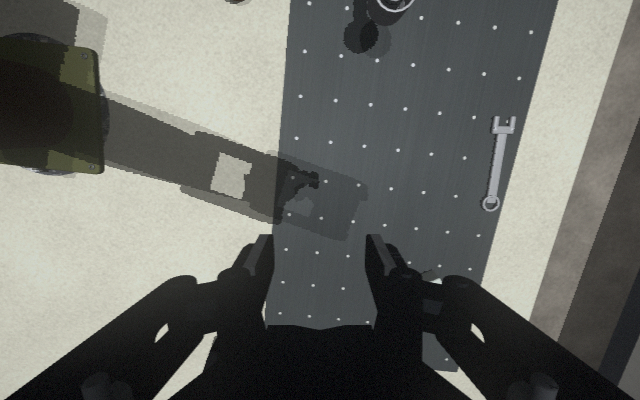

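```bash
python3 - <<'E'
from chk import *
E=np.array([527.8,326.4,104.1,96.5,-2.5,0])
W=np.load('Wf_top.npy'); w=W[~np.isnan(W[...,0])]; q=R.from_euler('ZYX',E[3:],degrees=True).inv().apply(w*1000-E[:3])
k=(abs(sd(q))<7)&(q[:,0]<-7)&(abs(q[:,1])<32); w=w[k]
f=lambda v: sd(R.from_euler('ZYX',[v[4],v[3],0],degrees=True).inv().apply(w*1000-v[:3]))
r=least_squares(f,[*E[:3],-3,96.5],loss='soft_l1'); print(len(w),r.x.round(2))
s=bot.observe(); print(s['time_s'],abs(s['joint_vel']).max(),s['ft_force'].round(1))
sign_off()
E
```

```text
483 [527.01 326.28 103.54  -2.24  96.78]
38.35 0.0020608447869129914 [ 0.1 -0.4  0. ]
the job is handed in; nothing more can be done
```

The cup holder hangs in the lower groove of the board with the micrometer head standing spindle up in its cup, and I handed the job in at 38.35 s. The arm was clear of everything.

**Holder:** I gripped it by the arm, but it slipped about 12° on the first lift. I set it back down, regripped it nearer its balance point with more force, and it then slipped only about 2°. The hook went in tilted 35° without touching, rotated level, and I lowered it onto the groove floor and let go.

**Micrometer head:** I gripped it by the barrel and lowered it until about 7 N of contact showed on the cup floor. I eased off slightly before releasing it.

**Last checks:**
- **Position:** the holder is about 1 mm from the middle of the groove and parallel to the board. It sags about 2.2 to 3.1° toward the cup, depending on which camera measured it, against the 3° the play allows.
- **Height:** the wrist camera put the hook about 0.8 mm below the groove floor, which is impossible, so I treat that as measurement error.
- **Micrometer head:** right after release it was within 1 mm of the cup's centre, on the cup floor, leaning with the holder.
- **Bystanders:** the spanner, slide box, jar and power supply measured where they started.
- **Disagreements:** the side and top cameras differ by about 4 mm, with the wrist camera in between. The final wrist fit of the whole holder was off by 8° because only the cup was in view, so I disregarded it; the cup position it gave had not changed. The top-camera network labelled the board as the power supply once, so the supply check rests on the side camera.

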